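Load the bar tester, hang its guard and start it

ROBOT

A 7-joint arm with a two-finger parallel gripper is mounted at the origin on the work surface. World frame = base frame: x ahead of the robot, y to its left, z up, the work surface at z = 0. Lengths are in m, angles in rad, forces in N, time in s.
With the tool pointing down it reaches from about 0.4 to 0.925 m from the base axis. Payload 5.6 kg.
Tool frame: the origin (TCP) lies at the very end of the fingers, on their centre line; the grasp point (between the pads) lies 19 mm behind it; y points along the fingers, z is the direction in which the jaws open and shut, and the axes are right-handed (so a half turn about y gives the same grasp; the last joint's range is limited). The gripper opens to 85 mm and grips with 20 to 120 N. Pads are 22 mm wide; open, the fingers measure 114 mm over their backs; the gripper's body (76 mm by 85 mm) begins 54 mm behind the grasp point. The pads swing forward as they close: fully open they stand 13 mm farther back than shut.
Start: joints at [1.265, 0.468, -0.012, 1.603, 0.006, 1.071, -0.056], TCP at [0.169, -0.628, 0.231] pointing down, gripper open.
Joint ranges: [-2.53, 2.53], [-0.31, 2.02], [-1.57, 1.55], [0.28, 2.44], [-1.29, 4.43], [0.15, 1.84], [-2.92, 2.92]. Speed limits (rad/s): [2.57, 2.57, 3.14, 3.14, 3.14, 3.14, 3.14].

INTERFACE

Orientations are given as a unit quaternion [w, x, y, z].
In Python, from rig import telemetry, vision, workorder gives the robot as it stands.
- The arm moves only by the tool arm_command, never from a script. Its arguments are lists of equal length, an entry for each row: "translation": the shift along the tool's x, y, z normalised to -1 to 1, where 1 is 200 mm, a list of three; "twist": the turn, a rotation vector about the tool's x, y, z normalised to -1 to 1, where 1 is 180 degrees, a list of three; "fingers": the finger opening in mm, from 0 to 85.4. A call has exactly 8 rows; each row shifts and turns the commanded pose from where the row before left it, along the tool's axes as they then stand; what a row does not reach is not made up. A row lasts 1/8 s, in which the tool goes at most 62.5 mm and 10.7 degrees, less where a joint would pass 70% of its speed; a pose out of reach is approached as far as the arm can. A call with a number of a shift or a turn outside -1 to 1 is refused whole. A call with a gripper value outside its range is refused whole. The fingers move at their own pace and stop on an object; the grip force is fixed at half the most. Time passes only in rows, so rows that do not move let the fingers close, or fill a call up. It gives the time, the measured TCP pose, the force and the opening at its end, in the units of the state.
- telemetry.read_state(): the state, without advancing time (a new reading comes with each control period).
- vision.get_image(name): name is "scene" or "side" or "wrist"; returns (picture, depth): 400x640x3 uint8, red, green, blue; 400x640 float32, m along the optical axis (not along the pixel's ray), 0 where there is no reading.
- vision.camera_params(name): a dict with "vfov" (degrees; the focal length in pixels is half the picture's height over the tangent of half this angle, whatever the lens; pixels are square), "cx", "cy" (the principal point, pixels), "pose" (4x4, takes a point from camera to world coordinates). Camera axes: x right, y up, looking along -z (the intrinsics and any distortion apply to the point x, -y, -z); pixel columns grow to the right and rows downward; lengths in m; the calibration is good to about 2 mm. A picture is of the moment at which its call begins: read the wrist's pose just before it. camera_params takes no time and is no camera call; for the wrist camera it gives the pose at the moment of the call.
- workorder.hand_in(): hands the job in, once; it reports no verdict.
Trained networks look in the newest picture that a camera, given by its name, has taken for a name from the list of things; names that differ only in an ending like _2 or _b are one class to them, and where a whole thing is asked for, a point or a joint stands for the part that bears it (a point fixed in the world has none). Each returns a list of dicts, best first, with "conf" (0 to 1); they miss things now and then, are a little off and sometimes report something else, mostly with a low value. They report only what shows in the picture. A call takes as long as a camera call. They do not tell look-alikes from the thing itself.
- vision.spot_in(camera, target): "xy" ([column, row] in pixels, amid what is visible of it).
- vision.trace(camera, target): "pixels" (400x640 bool, what is visible of it) and "xy" ([column, row] in pixels, amid what is visible of it).
- vision.mark_of(camera, target): "xy" ([column, row] in pixels: a listed point, or the origin of a listed thing).
The state is a dict: "clock": time; "qpos": joint angles; "qd": joint speeds; "joint_torque": joint torques, N m; "tool_pos": TCP position; "tool_rot": TCP orientation; "contact_force": force on the tool from outside, world axes, zero at the start; "torque": the same for the moment, N m; "opening": finger opening in m.
Only numpy, scipy, OpenCV 4.12 (cv2) and the standard library are available. Lean on these libraries where they do the work, as an engineer would, in place of code of your own. Each camera call takes 0.05 s, during which the arm holds its last target.

TASK

Load the bar tester: pull every steel bar out of the wooden holder and stand each one fully home in its own socket of the aluminium block. Only when all the bars are in, lift the yellow guard and lower both its knuckles fully onto the two brass pintle pins, so that it hangs closed along the front of the block, and then press the green start button all the way down and let it go. Leave the other things on the bench where they are.

Things in the scene. Friction and masses are not known exactly. Their poses are not given: they have to be found in the camera images.
- holder: Stock holder: a loose beech block 170 (x) x 115 (y) x 60 mm high (0.9 kg) with six upright blind square holes, 20 mm wide and 50 mm deep, at x = -52, 0, 52 and y = +-30 mm from its centre. It may be turned. Origin: centre of its underside, z up.
- bar0: One of up to five equal steel bars (3 to 5 are present), 18 mm in diameter, 120 mm long, 0.2 kg, dark ring 80 mm above the foot, whose last 5 mm are 13 mm thick. It stands in a hole of the holder (leaning under 5 degrees), its top 70 mm above the holder. Origin: centre of its foot; z runs along the bar to its top.
- bar1: One of up to five equal steel bars (3 to 5 are present), 18 mm in diameter, 120 mm long, 0.2 kg, dark ring 80 mm above the foot, whose last 5 mm are 13 mm thick. It stands in a hole of the holder (leaning under 5 degrees), its top 70 mm above the holder. Origin: centre of its foot; z runs along the bar to its top.
- bar2: One of up to five equal steel bars (3 to 5 are present), 18 mm in diameter, 120 mm long, 0.2 kg, dark ring 80 mm above the foot, whose last 5 mm are 13 mm thick. It stands in a hole of the holder (leaning under 5 degrees), its top 70 mm above the holder. Origin: centre of its foot; z runs along the bar to its top.
- bar3: One of up to five equal steel bars (3 to 5 are present), 18 mm in diameter, 120 mm long, 0.2 kg, dark ring 80 mm above the foot, whose last 5 mm are 13 mm thick. It stands in a hole of the holder (leaning under 5 degrees), its top 70 mm above the holder. Origin: centre of its foot; z runs along the bar to its top.
- bar4: One of up to five equal steel bars (3 to 5 are present), 18 mm in diameter, 120 mm long, 0.2 kg, dark ring 80 mm above the foot, whose last 5 mm are 13 mm thick. It stands in a hole of the holder (leaning under 5 degrees), its top 70 mm above the holder. Origin: centre of its foot; z runs along the bar to its top.
- tester: Bar tester, fixed to the bench: aluminium block 70 (x) x 205 (y) x 55 mm high, five sockets in a row along y; blue hinge post 24 mm square, 128 mm high, at (-85, +118) mm, carrying two pintle pins, its 12 mm thick foot plate running to the block; low black stop, 30 mm high, at x -35 to -75, y -61 to -79 mm. Origin: underside of the block's centre; -x is its front (robot side), z up.
- socket0 (a point): Centre of the floor of socket 0 of the tester (-86 mm along tester y). The socket is an upright square hole 23 mm wide and 40 mm deep; its mouth is 55 mm above the bench. A bar fully home has its foot here and its top 135 mm above the bench. Any bar may go in any socket, one in each.
- socket1 (a point): Centre of the floor of socket 1 of the tester (-43 mm along tester y). The socket is an upright square hole 23 mm wide and 40 mm deep; its mouth is 55 mm above the bench. A bar fully home has its foot here and its top 135 mm above the bench. Any bar may go in any socket, one in each.
- socket2 (a point): Centre of the floor of socket 2 of the tester (+0 mm along tester y). The socket is an upright square hole 23 mm wide and 40 mm deep; its mouth is 55 mm above the bench. A bar fully home has its foot here and its top 135 mm above the bench. Any bar may go in any socket, one in each.
- socket3 (a point): Centre of the floor of socket 3 of the tester (+43 mm along tester y). The socket is an upright square hole 23 mm wide and 40 mm deep; its mouth is 55 mm above the bench. A bar fully home has its foot here and its top 135 mm above the bench. Any bar may go in any socket, one in each.
- socket4 (a point): Centre of the floor of socket 4 of the tester (+86 mm along tester y). The socket is an upright square hole 23 mm wide and 40 mm deep; its mouth is 55 mm above the bench. A bar fully home has its foot here and its top 135 mm above the bench. Any bar may go in any socket, one in each.
- pin_low (a point): Foot of the lower pintle pin, on top of its bracket arm, 26 mm above the bench, at tester (-85, +89) mm. The upright pin is 8 mm thick and 18 mm tall, its top 6 mm only 5 mm thick. Its axes are the tester's.
- pin_high (a point): Foot of the upper pintle pin, straight above the lower one, 102 mm above the bench; same pin. The pins' bracket arms are 8 mm thick, 18 mm wide and come from the post (+y), so the lower knuckle cannot pass down by the upper arm: bring the guard in sideways, 22 to 40 mm higher than hung, then lower it.
- guard: Yellow guard leaf, loose, 0.35 to 0.6 kg, standing on two heavy cross feet (80 mm along y, 14 along x, 12 high, at x = +-45). Panel 150 mm (x) x 8 mm (y), 12 to 118 mm high; steel end strip to x = +86; knuckles at the -x end; black handle on top, over the centre of mass. Origin: sole level under the panel's centre, z up. Hung and closed it is at tester (-85, 0, 8) mm, its +x along tester -y.
- guard_handle (a point): Centre of the guard's handle bar, 152 mm above the soles: 70 mm long (guard x), 14 mm wide (y), 14 mm high, 27 mm of free room below it. Axes as the guard's.
- knuckle_low (a point): Centre of the lower end of the lower knuckle: an upright tube, bore 12 mm, outside 20 mm, 18 mm high, at guard (-89, 0, 18) mm. When hung it sits on pin_low.
- knuckle_high (a point): Centre of the lower end of the upper knuckle, same tube, at guard (-89, 0, 94) mm. When hung it sits on pin_high.
- start (a joint): Travel of the green start button: 0 up, 0.006 m fully down; a spring of about 5 N at full travel lifts it again.
- start_top (a point): Centre of the top of the green start button (36 mm across, in a black housing fixed to the bench); press straight down.
- vblock: Bystander: steel V-block 60 x 50 x 40 mm. Origin: centre of the underside.
- parallel: Bystander: flat steel parallel 30 x 180 x 12 mm, lying along y. Origin: centre of the underside.
- bolt0: Bystander: bolt standing on its head, 18 mm wide, 42 mm high. Origin: underside.
There are look-alikes about, which are no part of the job. Of the things that look like the guard, take the one that is farthest to the robot's left at the start.

How it is judged:
On the way, in this order (a step that is already met when the one before it is completed fails the run):
1. every bar present stands fully home in its own socket of the tester ((distance between bar0 and socket0 below 0.007 m or distance between bar0 and socket1 below 0.007 m or distance between bar0 and socket2 below 0.007 m or distance between bar0 and socket3 below 0.007 m or distance between bar0 and socket4 below 0.007 m) and angle between each of bar0, bar1, bar2, bar3, bar4's own z axis and vertical below 0.17 rad and (distance between bar1 and socket0 below 0.007 m or distance between bar1 and socket1 below 0.007 m or distance between bar1 and socket2 below 0.007 m or distance between bar1 and socket3 below 0.007 m or distance between bar1 and socket4 below 0.007 m) and (distance between bar2 and socket0 below 0.007 m or distance between bar2 and socket1 below 0.007 m or distance between bar2 and socket2 below 0.007 m or distance between bar2 and socket3 below 0.007 m or distance between bar2 and socket4 below 0.007 m) and (distance between bar3 and socket0 below 0.007 m or distance between bar3 and socket1 below 0.007 m or distance between bar3 and socket2 below 0.007 m or distance between bar3 and socket3 below 0.007 m or distance between bar3 and socket4 below 0.007 m) and (distance between bar4 and socket0 below 0.007 m or distance between bar4 and socket1 below 0.007 m or distance between bar4 and socket2 below 0.007 m or distance between bar4 and socket3 below 0.007 m or distance between bar4 and socket4 below 0.007 m)), for 0.2 s.
2. both knuckles are fully down on their pins and the guard is closed along the front, with the bars still in (all of step 1 and distance between knuckle_low and pin_low below 0.006 m and distance between knuckle_high and pin_high below 0.006 m and angle between the x axis of guard and the y axis of tester, either way round below 0.15 rad and y of guard in the frame of tester below 0.03 m), for 0.2 s.
3. the start button is pressed down with the guard hung and closed (value of joint start above 0.0045 m and distance between knuckle_low and pin_low below 0.006 m and distance between knuckle_high and pin_high below 0.006 m and angle between the x axis of guard and the y axis of tester, either way round below 0.15 rad and y of guard in the frame of tester below 0.03 m), for 0.05 s.
At the end, for the whole second after the job is handed in: Every bar's foot is within 7 mm of the floor centre of a socket, leaning less than 10 degrees; each knuckle sits within 6 mm of the foot of its pin; the guard is parallel to the block's front within 8.5 degrees, on the block's side of the post; the start button is up again; everything is at rest (all of step 2 and linear speed of each of guard, bar0, bar1, bar2, bar3, bar4 below 0.02 m/s and value of joint start below 0.002 m); the robot touches nothing.
It fails at once if the start button is pressed while the guard is off its pins (value of joint start above 0.0035 m and distance between knuckle_low and pin_low above 0.02 m).
It fails at once if another thing on the bench is shifted by more than 40 mm (distance of any of vblock, parallel, bolt0 from where it was at the start of the episode above 0.04 m).
Of bar0, bar1, bar2, bar3, bar4 only 3 to 5 are there at a start; the rules pass over those that are not, and their reading is None.
At some moment in a run one of guard, holder may be knocked a few centimetres aside while the robot is not near it.
It also fails if it takes over 210 s, if anything falls off the work surface, if the arm or the gripper's body presses on something with over 40 N, if the wrist force passes 120 N, or if a joint passes its speed limit or range.

## Working session

There is one attempt and no reset: what is moved stays moved. The work goes in short steps, Python scripts to look and compute and a tool call to move; the robot and the scene stay as the last step left them, time stands still between calls to the robot, and variables do not carry over. Pictures are saved under pics/ and viewed, and the job is handed in when it is done.

Besides the shell and the picture viewer there is one more tool, called after "Request:" as name(argument=value, ...), one argument or row to a line, values as JSON. arm_command: Moves the arm, as the interface text tells. Scaled input: -1 to 1 covers 200 mm each way for a shift and 180 degrees each way for a turn. Its arguments: {"type":"object","properties":{"translation":{"type":"array","items":{"type":"array","items":{"type":"number","minimum":-1,"maximum":1}}},"twist":{"type":"array","items":{"type":"array","items":{"type":"number","minimum":-1,"maximum":1}}},"fingers":{"type":"array","items":{"type":"number"}}},"required":["translation","twist","fingers"]}

```bash
ls; mkdir -p pics
cat > h.py <<'E'
import numpy as np, cv2, sys
from rig import telemetry, vision, workorder
def snap(name, out=None):
    im,d=vision.get_image(name)
    if out: cv2.imwrite('pics/'+out, cv2.cvtColor(im,cv2.COLOR_RGB2BGR))
    return im,d
E
python3 - <<'E'
from h import *
s=telemetry.read_state(); print({k:np.round(v,4).tolist() for k,v in s.items()})
for n in ["scene","side","wrist"]:
    snap(n,n+'0.png'); p=vision.camera_params(n); print(n,p)
E
```

```text
pics
{'clock': 0.0, 'qpos': [1.265, 0.4684, -0.0116, 1.6037, 0.006, 1.0714, -0.0563], 'qd': [-0.0001, -0.001, -0.0004, 0.0013, -0.0009, -0.0008, -0.0008], 'joint_torque': [0.0001, -53.239, 0.0216, -25.13, 0.0114, 0.0077, -0.0], 'tool_pos': [0.1687, -0.6271, 0.2303], 'tool_rot': [0.0925, -0.0928, 0.7016, -0.7004], 'contact_force': [0.1389, -0.5888, 0.039], 'torque': [0.0791, 0.0029, 0.0546], 'opening': 0.0856}
scene {'vfov': 47.01209982504783, 'cx': 317.6516126654006, 'cy': 208.89018429650835, 'pose': array([[ 0.70063018, -0.50692851,  0.50213627,  1.12626805],
       [ 0.71325176,  0.47811759, -0.51251878, -0.62392664],
       [ 0.0197302 ,  0.7172357 ,  0.69655127,  0.91895526],
       [ 0.        ,  0.        ,  0.        ,  1.        ]])}
side {'vfov': 52.19466830354878, 'cx': 317.2510833636883, 'cy': 202.18947735294893, 'pose': array([[ 0.98471556,  0.0889143 , -0.14976487,  0.3689569 ],
       [-0.17413445,  0.48516948, -0.85690593, -1.10959965],
       [-0.00352985,  0.86988782,  0.49323698,  0.73634697],
       [ 0.        ,  0.        ,  0.        ,  1.        ]])}
wrist {'vfov': 64.31784273012725, 'cx': 323.9528414676752, 'cy': 200.94840943475037, 'pose': array([[ 2.59271270e-01,  9.12450209e-01,  3.16564410e-01,
         2.50610444e-01],
       [-9.65804316e-01,  2.45171424e-01,  8.43385833e-02,
        -6.05384365e-01],
       [-6.57789293e-04, -3.27605845e-01,  9.44814256e-01,
         3.73075419e-01],
       [ 0.00000000e+00,  0.00000000e+00,  0.00000000e+00,
         1.00000000e+00]])}
```

View pics/scene0.png

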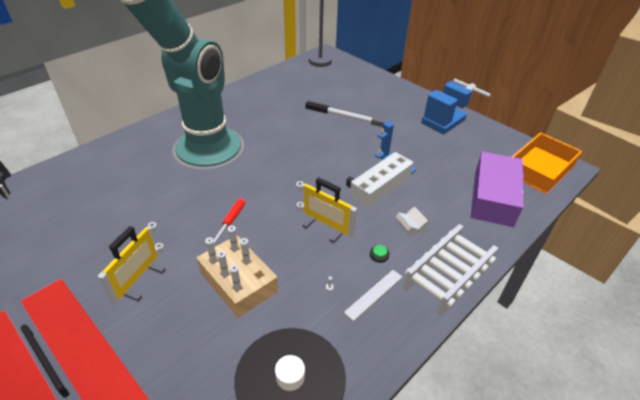

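View pics/side0.png

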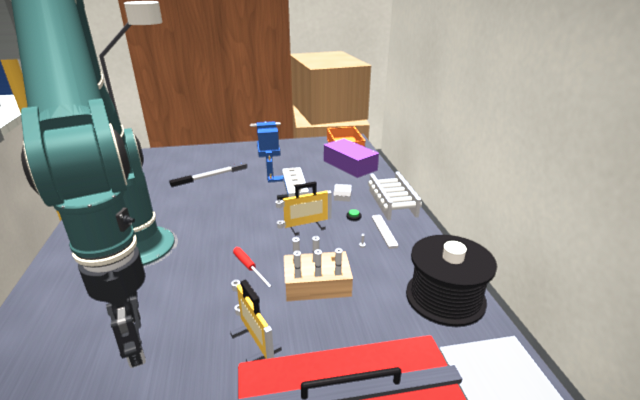

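View pics/wrist0.png

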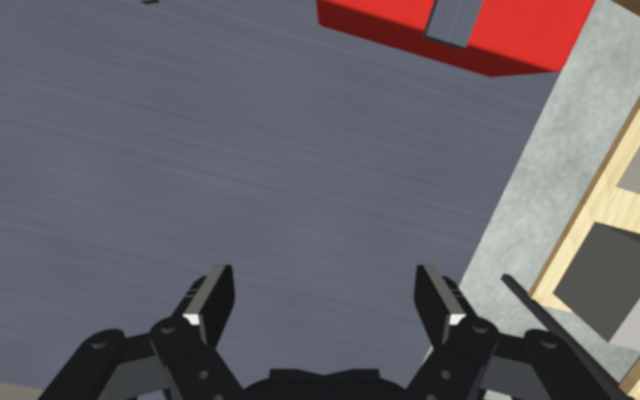

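```bash
cat >> h.py <<'E'
def cloud(name,d,p=None):
    p=p or vision.camera_params(name)
    f=200/np.tan(np.radians(p['vfov']/2))
    v,u=np.mgrid[0:400,0:640]
    P=np.stack([(u-p['cx'])/f*d,-(v-p['cy'])/f*d,-d],-1)
    W=P@p['pose'][:3,:3].T+p['pose'][:3,3]
    W[d<=0]=np.nan
    return W
def proj(name,X,p=None):
    p=p or vision.camera_params(name)
    f=200/np.tan(np.radians(p['vfov']/2))
    C=(np.atleast_2d(X)-p['pose'][:3,3])@p['pose'][:3,:3]
    return np.stack([p['cx']+f*C[:,0]/-C[:,2], p['cy']-f*C[:,1]/-C[:,2]],-1)
def crop(im,x0,y0,x1,y1,s,out):
    c=cv2.resize(im[y0:y1,x0:x1],None,fx=s,fy=s,interpolation=cv2.INTER_CUBIC)
    cv2.imwrite('pics/'+out, cv2.cvtColor(c,cv2.COLOR_RGB2BGR))
E
python3 - <<'E'
from h import *
for n in ["scene","side"]:
    im,d=snap(n); W=cloud(n,d); np.savez(n+'0.npz',im=im,d=d,W=W)
    print(n,'table z',[np.round(W[r,c],4).tolist() for r,c in ([(300,180),(150,260),(330,200),(230,420)] if n=='scene' else [(250,200),(200,230),(320,180)])])
    for t in ["holder","bar0","tester","guard","guard_handle","knuckle_low","knuckle_high","pin_low","pin_high","start_top","socket0","socket2","socket4","vblock","parallel","bolt0"]:
        r=vision.mark_of(n,t)
        print(t,[(np.round(x['xy'],1).tolist(),round(x['conf'],2),np.round(W[int(x['xy'][1]),int(x['xy'][0])],3).tolist()) for x in r[:6] if 0<=x['xy'][0]<640 and 0<=x['xy'][1]<400])
im=np.load('scene0.npz')['im']
crop(im,190,220,290,320,6,'hold.png'); crop(im,280,110,440,250,5,'test.png')
E
```

```text
scene table z [[0.4633, -0.4024, 0.0032], [0.1369, 0.1077, 0.0017], [0.5609, -0.4133, -0.0], [0.7199, 0.1932, 0.0065]]
holder [([241.3, 281.4], 0.68, [0.555, -0.286, 0.058])]
bar0 [([249.6, 271.6], 0.71, [0.546, -0.256, 0.06]), ([237.8, 300.0], 0.71, [0.591, -0.325, 0.059]), ([216.5, 270.5], 0.53, [0.49, -0.31, 0.06]), ([232.9, 258.2], 0.52, [0.485, -0.26, 0.058]), ([224.7, 284.5], 0.48, [0.539, -0.322, 0.064])]
tester [([382.0, 184.0], 0.73, [0.556, 0.22, 0.053]), ([225.3, 286.4], 0.39, [0.543, -0.323, 0.062])]
guard [([139.0, 282.6], 0.93, [0.348, -0.445, 0.001]), ([327.8, 224.3], 0.76, [0.533, 0.02, 0.013]), ([298.9, 209.6], 0.66, [0.445, -0.007, 0.026])]
guard_handle [([408.8, 224.0], 0.69, [0.699, 0.158, 0.039]), ([330.1, 184.9], 0.61, [0.535, 0.021, 0.158]), ([118.0, 238.2], 0.58, [0.344, -0.449, 0.16]), ([329.0, 226.9], 0.44, [0.534, 0.028, -0.0])]
knuckle_low [([159.4, 247.9], 0.87, [0.314, -0.361, 0.036]), ([300.5, 210.4], 0.81, [0.446, 0.0, 0.018])]
knuckle_high [([298.6, 188.6], 0.93, [0.442, -0.003, 0.1]), ([151.6, 232.7], 0.92, [0.316, -0.369, 0.099])]
pin_low [([381.1, 
[... 2612 characters left out ...]

socket2 [([295.9, 199.4], 0.93, [0.493, 0.01, 0.111]), ([288.8, 181.0], 0.92, [0.497, 0.257, 0.052]), ([293.8, 183.6], 0.91, [0.513, 0.233, 0.054]), ([298.0, 190.2], 0.66, [0.504, 0.012, 0.141]), ([295.7, 196.6], 0.65, [0.495, 0.016, 0.118])]
socket4 [([295.9, 199.4], 0.93, [0.493, 0.01, 0.111]), ([288.8, 181.0], 0.92, [0.497, 0.257, 0.052]), ([293.8, 183.6], 0.91, [0.513, 0.233, 0.054]), ([298.0, 190.2], 0.66, [0.504, 0.012, 0.141]), ([295.7, 196.6], 0.65, [0.495, 0.016, 0.118])]
vblock [([343.1, 200.6], 0.78, [0.687, 0.16, 0.005]), ([267.8, 178.5], 0.41, [0.425, 0.395, 0.004])]
parallel [([383.1, 228.6], 0.67, [0.769, -0.054, 0.01])]
bolt0 [([364.4, 248.5], 0.57, [0.684, -0.132, -0.002])]
```

View pics/hold.png

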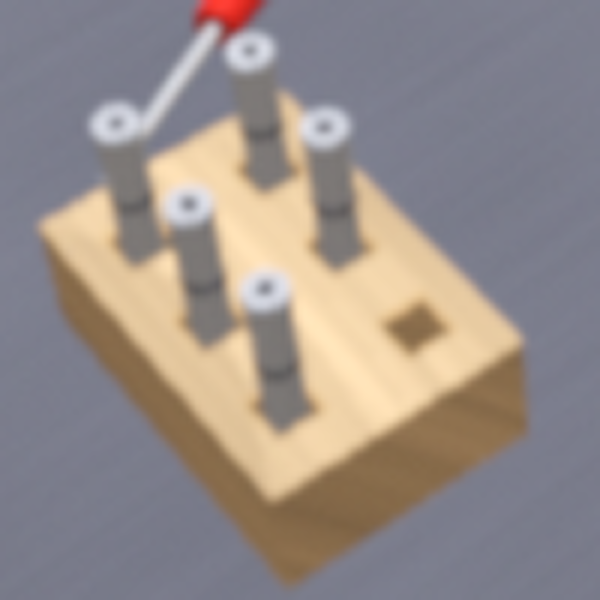

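View pics/test.png

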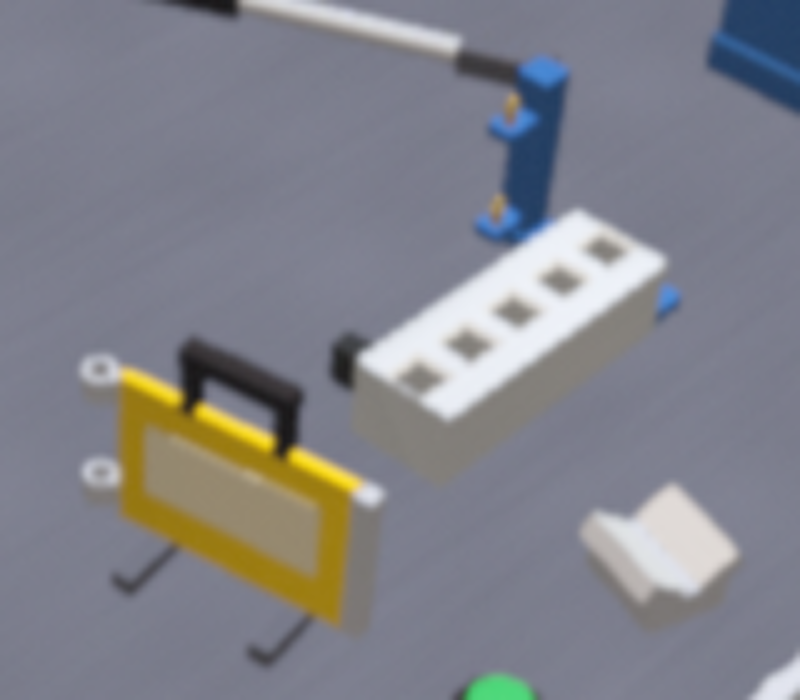

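Run:
```python
from h import *
for n in ["scene","side"]:
    z=np.load(n+'0.npz'); W=z['W']; im=z['im'].astype(int)
    def sel(x0,x1,y0,y1,z0,z1): return (W[...,0]>x0)&(W[...,0]<x1)&(W[...,1]>y0)&(W[...,1]<y1)&(W[...,2]>z0)&(W[...,2]<z1)
    for nm,m,h in [("tester",sel(.42,.62,.1,.4,.045,.065)&(im.min(-1)>150),.055),("holder",sel(.38,.7,-.45,-.15,.05,.07),.06)]:
        P=W[m]; r=cv2.minAreaRect(P[:,:2].astype(np.float32)); print(n,nm,m.sum(),np.round(r[0],4),np.round(r[1],4),round(r[2],2),'z',np.median(P[:,2]).round(4))
    m=sel(.38,.7,-.45,-.15,.105,.16)&1>0
    k,lab,st,cen=cv2.connectedComponentsWithStats(m.astype(np.uint8))
    for i in range(1,k):
        P=W[lab==i]
        if len(P)>8:
            t=P[P[:,2]>P[:,2].max()-.008]; print(n,'bar',len(P),np.round(t.mean(0),4),np.round(P[:,2].max(),3))
    m=sel(.4,.7,-.08,.12,.148,.175); P=W[m]; r=cv2.minAreaRect(P[:,:2].astype(np.float32)); print(n,'handle',m.sum(),r,P[:,2].max())
    for b in [(.64,.74,.02,.1)]:
        m=sel(*b,.005,.06)&(im[...,1]>im[...,0]+50); print('btn',np.round(W[m].mean(0),4),m.sum(),W[m][:,2].max())
```

```text
scene tester 1020 [0.5206 0.2665] [0.0738 0.2146] 0.59 z 0.0538
scene holder 2240 [ 0.5127 -0.2702] [0.1169 0.1759] 85.64 z 0.0595
scene bar 89 [ 0.4641 -0.2362  0.1294] 0.133
scene bar 94 [ 0.4597 -0.2966  0.1291] 0.134
scene bar 93 [ 0.5162 -0.2406  0.1292] 0.132
scene bar 101 [ 0.5114 -0.3005  0.1289] 0.132
scene bar 98 [ 0.5634 -0.3043  0.1289] 0.133
scene handle 172 ((0.5278784036636353, 0.019877426326274872), (0.0715465173125267, 0.018573980778455734), 13.113743782043457) 0.1616681075273565
btn [0.698  0.0456 0.0203] 143 0.026482611274452394
side tester 379 [0.5231 0.2641] [0.0711 0.2164] 0.12 z 0.0523
side holder 1513 [ 0.5139 -0.2713] [0.1221 0.1702] 85.68 z 0.0583
side bar 64 [ 0.5155 -0.2429  0.1268] 0.13
side bar 73 [ 0.4645 -0.2387  0.127 ] 0.13
side bar 81 [ 0.5631 -0.3055  0.1279] 0.132
side bar 81 [ 0.4596 -0.2982  0.127 ] 0.13
side bar 81 [ 0.5116 -0.3025  0.1279] 0.131
side handle 96 ((0.5279099941253662, 0.018004262819886208), (0.06806493550539017, 0.019066136330366135), 9.849515914916992) 0.15987621803491991
btn [0.6957 0.0423 0.0188] 57 0.022446187585101085
```

```bash
cat >> h.py <<'E'
from scipy.spatial.transform import Rotation as R
def tool():
    s=telemetry.read_state(); q=s['tool_rot']; return np.array(s['tool_pos']),R.from_quat([q[1],q[2],q[3],q[0]]),s
def target_R(yaw_deg):
    # jaw axis z at yaw (world), y down, x = y cross z
    a=np.radians(yaw_deg); z=np.array([np.cos(a),np.sin(a),0]); y=np.array([0,0,-1.]); x=np.cross(y,z)
    return R.from_matrix(np.stack([x,y,z],1))
def plan(pos,yaw,show=True):
    """pos=TCP target; yaw of jaw axis. best of yaw, yaw+180. prints turn (units) and shift after turn (units)"""
    p,r,s=tool()
    best=min([yaw,yaw+180],key=lambda y:(r.inv()*target_R(y)).magnitude())
    rt=target_R(best)
    rv=(r.inv()*rt).as_rotvec(); d=rt.inv().apply(np.array(pos)-p); d0=r.inv().apply(np.array(pos)-p)
    zz=r.as_matrix()[:,2]
    print('t%.2f'%s['clock'],'tcp',p.round(4),'jawyaw %.2f'%np.degrees(np.arctan2(zz[1],zz[0])),'tilt %.2f'%np.degrees(np.arccos(-r.as_matrix()[2,1])),'open %.4f'%s['opening'],'F',np.round(s['contact_force'],1),'q7 %.2f'%s['qpos'][6])
    print(' turn units',(rv/np.pi).round(4),'deg',np.degrees(rv).round(2),'| shift after turn units',(d/.2).round(4),' shift w/o turn',(d0/.2).round(4))
E
python3 - <<'E'
from h import *
plan([.5637,-.305,.25],85.7)
E
```

```text
t1.85 tcp [ 0.1688 -0.6277  0.2313] jawyaw -74.95 tilt 0.00 open 0.0858 F [ 0.6 -0.3 -0.1] q7 -0.06
 turn units [-0.      0.1075  0.    ] deg [-0.   19.35  0.  ] | shift after turn units [-1.8479 -0.0935 -1.757 ]  shift w/o turn [-2.3257 -0.0936 -1.0454]
```

Request:
arm_command(
  translation=[
    [0,-0.0465,0],
    [0,-0.0465,0],
    [-0.19,0,-0.18],
    [-0.19,0,-0.18],
    [-0.19,0,-0.18],
    [-0.19,0,-0.18],
    [-0.19,0,-0.18],
    [-0.19,0,-0.18],
  ],
  twist=[
    [0,0.0538,0],
    [0,0.0538,0],
    [0,0,0],
    [0,0,0],
    [0,0,0],
    [0,0,0],
    [0,0,0],
    [0,0,0],
  ],
  fingers=[45,45,45,45,45,45,45,45],
)

```text
clock: 2.85
tool_pos: [0.4137, -0.4283, 0.2501]
tool_rot: [0.027, -0.027, -0.706, 0.707]
contact_force: [1.5, -0.3, -0.8]
opening: 0.0448
```

Run:
```python
from h import *
plan([.5637,-.305,.25],85.7)
```

```text
t2.85 tcp [ 0.4137 -0.4283  0.2501] jawyaw -94.32 tilt 0.04 open 0.0448 F [ 1.5 -0.3 -0.8] q7 -0.92
 turn units [-0.0001 -0.0001 -0.0001] deg [-0.03 -0.02 -0.02] | shift after turn units [-7.019e-01  7.000e-04 -6.713e-01]  shift w/o turn [-7.016e-01  7.000e-04 -6.715e-01]
```

Request:
arm_command(
  translation=[
    [-0.1755,0,-0.168],
    [-0.1755,0,-0.168],
    [-0.1755,0,-0.168],
    [-0.1755,0,-0.168],
    [0,0,0],
    [0,0,0],
    [0,0,0],
    [0,0,0],
  ],
  twist=[
    [0,0,0],
    [0,0,0],
    [0,0,0],
    [0,0,0],
    [0,0,0],
    [0,0,0],
    [0,0,0],
    [0,0,0],
  ],
  fingers=[45,45,45,45,45,45,45,45],
)

```text
clock: 3.85
tool_pos: [0.5617, -0.3072, 0.25]
tool_rot: [0.027, -0.027, -0.706, 0.707]
contact_force: [-0.3, 0.5, -0.4]
opening: 0.0446
```

Run:
```python
from h import *
plan([.5637,-.305,.25],85.7)
p=vision.camera_params('wrist'); im,d=snap('wrist','w1.png'); W=cloud('wrist',d,p)
m=(W[...,2]>.105)&(W[...,2]<.16)&(W[...,0]>.38)&(W[...,0]<.7)&(W[...,1]<-.15)&(W[...,1]>-.45)
k,lab,st,cen=cv2.connectedComponentsWithStats(m.astype(np.uint8))
for i in range(1,k):
    P=W[lab==i]
    if len(P)>30:
        t=P[P[:,2]>P[:,2].max()-.006]; print('bar',len(P),cen[i].round(),np.round(t.mean(0),4),np.round(P[:,2].max(),3))
```

```text
t3.85 tcp [ 0.5617 -0.3072  0.25  ] jawyaw -94.44 tilt 0.03 open 0.0446 F [-0.3  0.5 -0.4] q7 -1.24
 turn units [-0.0002 -0.0008  0.    ] deg [-0.03 -0.14  0.01] | shift after turn units [-0.0093  0.0002 -0.012 ]  shift w/o turn [-0.0093  0.0002 -0.012 ]
bar 454 [318. 189.] [ 0.5637 -0.3022  0.1295] 0.132
bar 492 [256. 242.] [ 0.5166 -0.2388  0.1293] 0.131
bar 468 [319. 241.] [ 0.5122 -0.2984  0.1294] 0.132
bar 462 [319. 288.] [ 0.4605 -0.2945  0.1293] 0.132
```

View pics/w1.png

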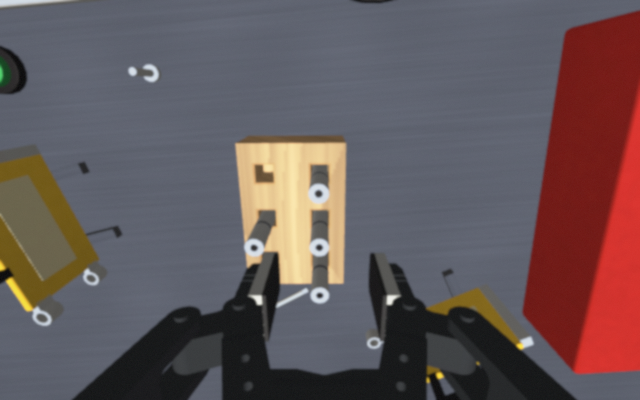

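Request:
arm_command(
  translation=[
    [-0.0087,0.15,-0.0165],
    [0,0.25,0],
    [0,0.2,0],
    [0,0.17,0],
    [0,0.1,0],
    [0,0,0],
    [0,0,0],
    [0,0,0],
  ],
  twist=[
    [0,0,0],
    [0,0,0],
    [0,0,0],
    [0,0,0],
    [0,0,0],
    [0,0,0],
    [0,0,0],
    [0,0,0],
  ],
  fingers=[45,45,45,45,45,45,45,10],
)

```text
clock: 4.9
tool_pos: [0.5655, -0.3034, 0.0775]
tool_rot: [0.026, -0.028, -0.706, 0.707]
contact_force: [-0.3, -0.5, -0.4]
opening: 0.0282
```

Request:
arm_command(
  translation=[
    [0,0,0],
    [0,0,0],
    [0,0,0],
    [0,0,0],
    [0,-0.1,0],
    [0,-0.2,0],
    [0,-0.2,0],
    [0,-0.2,0],
  ],
  twist=[
    [0,0,0],
    [0,0,0],
    [0,0,0],
    [0,0,0],
    [0,0,0],
    [0,0,0],
    [0,0,0],
    [0,0,0],
  ],
  fingers=[10,10,10,10,10,10,10,10],
)

```text
clock: 5.9
tool_pos: [0.5639, -0.3028, 0.2179]
tool_rot: [0.027, -0.026, -0.707, 0.707]
contact_force: [-0.3, -1.2, -1.8]
opening: 0.0165
```

Run:
```python
from h import *
plan([.5215,.2655-.086,.29],0.4)
im,d=snap('side','s1.png');im,d=snap('scene','s2.png')
```

```text
t5.90 tcp [ 0.5639 -0.3028  0.2179] jawyaw -94.32 tilt 0.03 open 0.0165 F [-0.3 -1.2 -1.8] q7 -1.25
 turn units [-2.000e-04  4.738e-01  1.000e-04] deg [-3.000e-02  8.528e+01  2.000e-02] | shift after turn units [ 2.4128 -0.3604  0.1953]  shift w/o turn [ 0.3934 -0.3604 -2.3886]
```

View pics/s1.png

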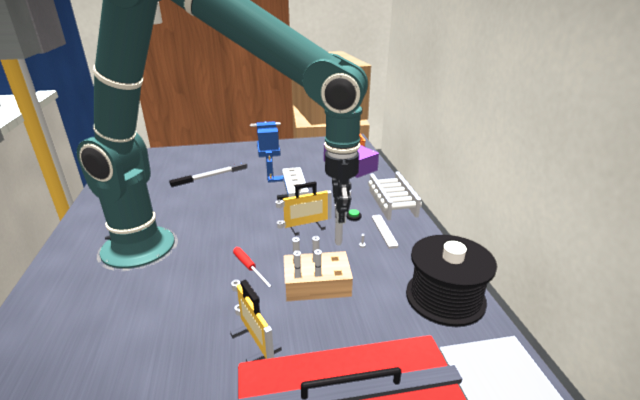

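```bash
cat >> h.py <<'E'
def rows(pos,yaw,n,dig=3,p0=None,yaw0=None):
    """combined rows straight line + turn about tool y; yaw exact (no mod)."""
    p,r,s=tool()
    if p0 is None:
        p0=p; z=r.as_matrix()[:,2]; yaw0=np.degrees(np.arctan2(z[1],z[0]))
    dy=yaw-yaw0
    c=np.array(p0,float); y=yaw0; T=[];q=round(-dy/n/180,dig+1)
    pos=np.array(pos,float)
    for i in range(n):
        d=(pos-c)/(n-i); t=np.round(target_R(y).inv().apply(d)/.2,dig); T.append(t.tolist())
        c=c+target_R(y).apply(t*.2); y-=q*180
    print('translation',T); print('twist y',q,'deg/row',round(q*180,2)); print('end',c.round(4),round(y,2))
def bar_axis(name,W,x,y,z0,z1,r=.03):
    m=(np.hypot(W[...,0]-x,W[...,1]-y)<r)&(W[...,2]>z0)&(W[...,2]<z1); return W[m]
E
python3 - <<'E'
from h import *
for n in ['side','scene']:
    im,d=snap(n); W=cloud(n,d)
    for z in np.arange(.14,.21,.01):
        P=bar_axis(n,W,.564,-.303,z,z+.01); print(n,round(z,3),len(P),P.mean(0).round(4) if len(P) else '')
    P=bar_axis(n,W,.564,-.303,.1,.2); print('min z',np.sort(P[:,2])[:5].round(4))
rows([.5215,.1795,.28],0.4,16)
E
```

```text
side 0.14 0 
side 0.15 9 [ 0.5644 -0.3107  0.1565]
side 0.16 25 [ 0.5643 -0.3123  0.1654]
side 0.17 22 [ 0.5636 -0.3123  0.1755]
side 0.18 25 [ 0.5633 -0.3115  0.1849]
side 0.19 24 [ 0.564  -0.3121  0.1949]
side 0.2 24 [ 0.5633 -0.3121  0.205 ]
min z [0.1543 0.1543 0.1543 0.1552 0.1567]
scene 0.14 0 
scene 0.15 11 [ 0.5689 -0.3051  0.1567]
scene 0.16 26 [ 0.5679 -0.3082  0.1646]
scene 0.17 27 [ 0.5686 -0.3075  0.1751]
scene 0.18 31 [ 0.568  -0.3072  0.1851]
scene 0.19 27 [ 0.5679 -0.3076  0.1955]
scene 0.2 26 [ 0.5688 -0.3067  0.205 ]
min z [0.1501 0.1522 0.155  0.1554 0.1559]
translation [[0.025, -0.02, -0.149], [0.009, -0.02, -0.151], [-0.006, -0.02, -0.151], [-0.022, -0.02, -0.15], [-0.037, -0.02, -0.147], [-0.052, -0.019, -0.142], [-0.067, -0.02, -0.136], [-0.08, -0.019, -0.128], [-0.093, -0.02, -0.119], [-0.105, -0.019, -0.109], [-0.116, -0.02, -0.098], [-0.125, -0.019, -0.085], [-0.133, -0.02, -0.072], [-0.14, -0.019, -0.057], [-0.146, -0.02, -0.043], [-0.149, -0.019, -0.027]]
twist y -0.0329 deg/row -5.92
end [0.5216 0.1795 0.2799] 0.43
```

Request:
arm_command(
  translation=[
    [0.025,-0.035,-0.149],
    [0.009,-0.035,-0.151],
    [-0.006,-0.035,-0.151],
    [-0.022,-0.035,-0.15],
    [-0.037,-0.035,-0.147],
    [-0.052,-0.035,-0.142],
    [-0.067,-0.035,-0.136],
    [-0.08,-0.035,-0.128],
  ],
  twist=[
    [0,-0.0329,0],
    [0,-0.0329,0],
    [0,-0.0329,0],
    [0,-0.0329,0],
    [0,-0.0329,0],
    [0,-0.0329,0],
    [0,-0.0329,0],
    [0,-0.0329,0],
  ],
  fingers=[10,10,10,10,10,10,10,10],
)

```text
clock: 7.1
tool_pos: [0.5414, -0.0608, 0.2705]
tool_rot: [0.259, -0.262, 0.658, -0.657]
contact_force: [0.3, -0.1, -1.5]
opening: 0.0166
```

Request:
arm_command(
  translation=[
    [-0.093,0,-0.119],
    [-0.105,0,-0.109],
    [-0.116,0,-0.098],
    [-0.125,0,-0.085],
    [-0.133,0,-0.072],
    [-0.14,0,-0.057],
    [-0.146,0,-0.043],
    [-0.149,0,-0.027],
  ],
  twist=[
    [0,-0.0329,0],
    [0,-0.0329,0],
    [0,-0.0329,0],
    [0,-0.0329,0],
    [0,-0.0329,0],
    [0,-0.0329,0],
    [0,-0.0329,0],
    [0,-0.0329,0],
  ],
  fingers=[10,10,10,10,10,10,10,10],
)

```text
clock: 8.1
tool_pos: [0.5215, 0.1816, 0.2718]
tool_rot: [0.504, -0.504, 0.496, -0.496]
contact_force: [-0.1, 0.3, -1.8]
opening: 0.0166
```

Run:
```python
from h import *
plan([.5215,.1795,.19],0.4)
p=vision.camera_params('wrist'); im,d=snap('wrist','w2.png'); W=cloud('wrist',d,p)
m=(W[...,2]>.045)&(W[...,2]<.065)&(W[...,0]>.42)&(W[...,0]<.62)&(W[...,1]>.1)&(W[...,1]<.4)&(im.min(-1)>150)
P=W[m]; print(m.sum(),cv2.minAreaRect(P[:,:2].astype(np.float32)),np.median(P[:,2]))
```

```text
t8.10 tcp [0.5215 0.1816 0.2718] jawyaw 0.82 tilt 0.00 open 0.0166 F [-0.1  0.3 -1.8] q7 -0.57
 turn units [-0.      0.0023 -0.    ] deg [-0.    0.42 -0.  ] | shift after turn units [ 1.070e-02  4.092e-01 -1.000e-04]  shift w/o turn [ 1.070e-02  4.092e-01 -2.000e-04]
9910 ((0.5213530659675598, 0.25761711597442627), (0.07023464143276215, 0.18663015961647034), 0.4441039562225342) 0.05466213878448617
```

View pics/w2.png

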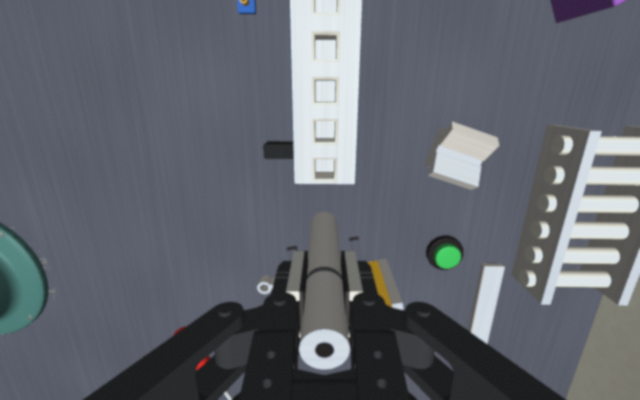

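```bash
cat >> h.py <<'E'
def rayplane(p,uv,z):
    f=200/np.tan(np.radians(p['vfov']/2)); uv=np.atleast_2d(uv)
    D=np.stack([(uv[:,0]-p['cx'])/f,-(uv[:,1]-p['cy'])/f,-np.ones(len(uv))],-1)@p['pose'][:3,:3].T
    o=p['pose'][:3,3]; return o+D*((z-o[2])/D[:,2])[:,None]
E
python3 - <<'E'
from h import *
p=vision.camera_params('wrist'); im,d=snap('wrist'); W=cloud('wrist',d,p)
v,u=np.mgrid[0:400,0:640]
X=rayplane(p,np.stack([u.ravel(),v.ravel()],-1),.055).reshape(400,640,3)
m=(W[...,2]<.050)&(abs(X[...,0]-.5215)<.026)&(X[...,1]>.168)&(X[...,1]<.36)
k,lab,st,cen=cv2.connectedComponentsWithStats(m.astype(np.uint8))
for i in range(1,k):
    if st[i,4]>50:
        P=X[lab==i]; print(st[i,4],P[:,:2].min(0).round(4),P[:,:2].max(0).round(4),((P.min(0)+P.max(0))/2)[:2].round(4))
plan([.5215,.1795,.19],0.4)
E
```

```text
427 [0.5092 0.3405] [0.5319 0.3567] [0.5206 0.3486]
530 [0.5096 0.2974] [0.5321 0.3202] [0.5208 0.3088]
462 [0.5102 0.2551] [0.5322 0.2776] [0.5212 0.2664]
407 [0.5108 0.2128] [0.5326 0.2351] [0.5217 0.224 ]
373 [0.5103 0.1707] [0.5328 0.1926] [0.5216 0.1816]
t8.20 tcp [0.5205 0.185  0.2721] jawyaw 1.04 tilt 0.16 open 0.0165 F [-0.4  0.9 -2.1] q7 -0.57
 turn units [ 0.0001  0.0036 -0.0009] deg [ 0.01  0.64 -0.16] | shift after turn units [0.0275 0.4104 0.0047]  shift w/o turn [0.0287 0.4103 0.0044]
```

Request:
arm_command(
  translation=[
    [0,0.1,0],
    [0,0.1,0],
    [0,0.1,0],
    [0,0.1,0],
    [0,0,0],
    [0,0,0],
    [0,0,0],
    [0,0,0],
  ],
  twist=[
    [0,0,0],
    [0,0,0],
    [0,0,0],
    [0,0,0],
    [0,0,0],
    [0,0,0],
    [0,0,0],
    [0,0,0],
  ],
  fingers=[10,10,10,10,10,10,10,10],
)

```text
clock: 9.2
tool_pos: [0.5221, 0.1797, 0.1926]
tool_rot: [0.502, -0.502, 0.498, -0.498]
contact_force: [-0.7, -0.6, -2.1]
opening: 0.0166
```

Run:
```python
from h import *
plan([.5218,.1807,.185],0.5)
for n in ['scene','side']:
    im,d=snap(n); W=cloud(n,d); P=bar_axis(n,W,.5218,.18,.12,.18); print(n,len(P),P.mean(0).round(4) if len(P) else '', np.sort(P[:,2])[:4] if len(P) else '')
    crop(im,*((320,110,440,230) if n=='scene' else (250,110,370,230)),5,n+'c1.png')
plan([.5218,.1807,.185],0.5)
```

```text
t9.20 tcp [0.5221 0.1797 0.1926] jawyaw 0.44 tilt 0.07 open 0.0166 F [-0.7 -0.6 -2.1] q7 -0.63
 turn units [-0.0004 -0.0003 -0.    ] deg [-0.07 -0.06 -0.01] | shift after turn units [-0.0048  0.0379 -0.0013]  shift w/o turn [-0.0048  0.0379 -0.0014]
scene 104 [0.5252 0.1704 0.1549] [0.12317176 0.12556932 0.12752798 0.12933863]
side 73 [0.5222 0.1679 0.1528] [0.12195413 0.12429253 0.12734864 0.12867684]
t9.30 tcp [0.5219 0.1796 0.1923] jawyaw 0.44 tilt 0.04 open 0.0164 F [-0.6  0.5 -3.2] q7 -0.63
 turn units [-0.0002 -0.0004  0.    ] deg [-0.04 -0.06  0.  ] | shift after turn units [-0.0054  0.0364 -0.0004]  shift w/o turn [-0.0054  0.0364 -0.0004]
```

View pics/scenec1.png

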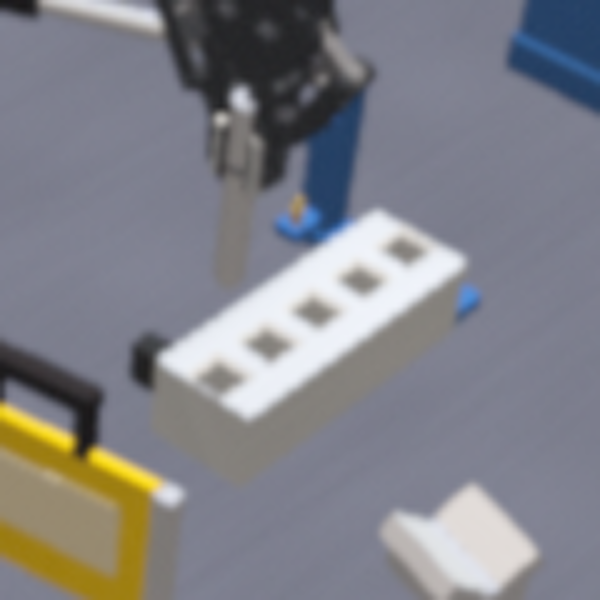

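Run:
```python
from h import *
for n in ['scene','side']:
    im,d=snap(n); W=cloud(n,d)
    for z in np.arange(.12,.25,.01):
        P=bar_axis(n,W,.5218,.176,z,z+.01,.016); print(n,round(z,3),len(P),P.mean(0).round(4) if len(P) else '', P[:,:2].min(0).round(4) if len(P) else '',P[:,:2].max(0).round(4) if len(P) else '')
```

```text
scene 0.12 7 [0.5241 0.1704 0.1278] [0.5192 0.1667] [0.5282 0.1774]
scene 0.13 18 [0.5248 0.1704 0.1353] [0.5149 0.1646] [0.5315 0.1776]
scene 0.14 17 [0.5257 0.171  0.1451] [0.5182 0.165 ] [0.5305 0.1808]
scene 0.15 20 [0.524  0.1698 0.1546] [0.5161 0.1651] [0.5292 0.1817]
scene 0.16 22 [0.5247 0.1699 0.1646] [0.512  0.1645] [0.5307 0.177 ]
scene 0.17 20 [0.5253 0.1704 0.1757] [0.518  0.1654] [0.5311 0.1792]
scene 0.18 20 [0.5251 0.1703 0.1854] [0.516  0.1658] [0.5329 0.1813]
scene 0.19 22 [0.5223 0.1685 0.1954] [0.5079 0.165 ] [0.536  0.1727]
scene 0.2 24 [0.5224 0.1683 0.2044] [0.5091 0.165 ] [0.5358 0.1719]
scene 0.21 30 [0.5235 0.1684 0.2149] [0.5098 0.1636] [0.5364 0.1736]
scene 0.22 34 [0.5238 0.1691 0.2247] [0.508  0.1649] [0.537  0.1754]
scene 0.23 24 [0.52   0.1681 0.2357] [0.509  0.1651] [0.5329 0.1731]
scene 0.24 31 [0.5186 0.1728 0.2438] [0.5072 0.1662] [0.5337 0.1859]
side 0.12 7 [0.5225 0.1698 0.1261] [0.5178 0.1658] [0.5283 0.1747]
side 0.13 13 [0.5214 0.1693 0.1351] [0.5146 0.1618] [0.5288 0.1752]
side 0.14 12 [0.5215 0.1682 0.1451] [0.515  0.1637] [0.5291 0.1748]
side 0.15 15 [0.5226 0.1685 0.1547] [0.5156 0.1628] [0.53   0.1754]
side 0.16 12 [0.523  0.1689 0.165 ] [0.5156 0.1658] [0.5298 0.173 ]
side 0.17 13 [0.5227 0.1687 0.1744] [0.5152 0.1638] [0.5303 0.1735]
side 0.18 16 [0.5232 0.1686 0.1848] [0.5157 0.1623] [0.5338 0.1723]
side 0.19 19 [0.5223 0.1692 0.1949] [0.5097 0.1647] [0.534  0.1756]
side 0.2 21 [0.521  0.1691 0.2037] [0.5068 0.1636] [0.5343 0.174 ]
side 0.21 26 [0.521  0.169  0.2147] [0.5071 0.1632] [0.5342 0.1756]
side 0.22 26 [0.5196 0.1686 0.2254] [0.5075 0.1628] [0.5344 0.1747]
side 0.23 21 [0.5239 0.17   0.2348] [0.5106 0.1621] [0.5346 0.1828]
side 0.24 17 [0.5228 0.1727 0.2439] [0.508  0.1669] [0.535  0.1833]
```

Request:
arm_command(
  translation=[
    [-0.008,0,0],
    [-0.008,0,0],
    [0,0.1,0],
    [0,0.1,0],
    [0,0.1,0],
    [0,0.1,0],
    [0,0,0],
    [0,0,0],
  ],
  twist=[
    [0,0,0],
    [0,0,0],
    [0,0,0],
    [0,0,0],
    [0,0,0],
    [0,0,0],
    [0,0,0],
    [0,0,0],
  ],
  fingers=[10,10,10,10,10,10,10,10],
)

```text
clock: 10.4
tool_pos: [0.522, 0.1832, 0.1122]
tool_rot: [0.502, -0.502, 0.498, -0.498]
contact_force: [-0.5, -0.3, -1.1]
opening: 0.0163
```

Run:
```python
from h import *
plan([.5218,.1828,.081],0.5)
for n in ['scene','side']:
    im,d=snap(n)
    crop(im,*((320,110,440,230) if n=='scene' else (250,110,370,230)),5,n+'c2.png')
```

```text
t10.40 tcp [0.522  0.1832 0.1122] jawyaw 0.45 tilt 0.04 open 0.0163 F [-0.5 -0.3 -1.1] q7 -0.71
 turn units [-0.0002 -0.0003 -0.0001] deg [-0.03 -0.05 -0.02] | shift after turn units [ 0.002   0.1559 -0.001 ]  shift w/o turn [ 0.002   0.1559 -0.0011]
```

View pics/scenec2.png

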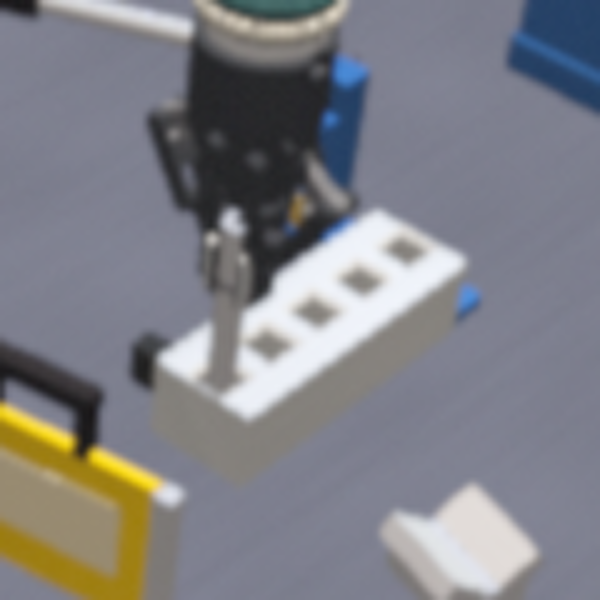

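Request:
arm_command(
  translation=[
    [0,0.05,0],
    [0,0.05,0],
    [0,0.05,0],
    [0,0,0],
    [0,0,0],
    [0,0,0],
    [0,0,0],
    [0,0,0],
  ],
  twist=[
    [0,0,0],
    [0,0,0],
    [0,0,0],
    [0,0,0],
    [0,0,0],
    [0,0,0],
    [0,0,0],
    [0,0,0],
  ],
  fingers=[10,10,10,10,10,45,45,45],
)

```text
clock: 11.5
tool_pos: [0.5216, 0.1828, 0.0816]
tool_rot: [-0.502, 0.502, -0.498, 0.498]
contact_force: [-0.0, -0.3, 0.6]
opening: 0.0449
```

Request:
arm_command(
  translation=[
    [0,0,0],
    [0,-0.1,0],
    [0,-0.2,0],
    [0,-0.25,0],
    [0,-0.25,0],
    [0,-0.15,0],
    [0,0,0],
    [0,0,0],
  ],
  twist=[
    [0,0,0],
    [0,0,0],
    [0,0,0],
    [0,0,0],
    [0,0,0],
    [0,0,0],
    [0,0,0],
    [0,0,0],
  ],
  fingers=[45,45,45,45,45,45,45,45],
)

```text
clock: 12.5
tool_pos: [0.5213, 0.1826, 0.272]
tool_rot: [-0.502, 0.502, -0.498, 0.498]
contact_force: [0.6, 0.9, 0.0]
opening: 0.0449
```

```bash
cat >> h.py <<'E'
def holder_bars():
    for n in ['scene','side']:
        im,d=snap(n); W=cloud(n,d)
        m=(W[...,2]>.105)&(W[...,2]<.16)&(W[...,0]>.38)&(W[...,0]<.7)&(W[...,1]<-.15)&(W[...,1]>-.45)
        k,lab,st,cen=cv2.connectedComponentsWithStats(m.astype(np.uint8))
        out=[]
        for i in range(1,k):
            P=W[lab==i]
            if len(P)>8:
                t=P[P[:,2]>P[:,2].max()-.008]; out.append(np.round(t.mean(0),4).tolist())
        m=(W[...,2]>.05)&(W[...,2]<.07)&(W[...,0]>.38)&(W[...,0]<.7)&(W[...,1]<-.12)&(W[...,1]>-.45)
        r=cv2.minAreaRect(W[m][:,:2].astype(np.float32)); print(n,'bars',sorted(out),'holder',np.round(r[0],4),np.round(r[1],3),round(r[2],2))
        m=(W[...,2]>.145)&(W[...,2]<.175)&(W[...,0]>.4)&(W[...,0]<.68)&(W[...,1]>-.1)&(W[...,1]<.12)
        if m.sum()>20: r=cv2.minAreaRect(W[m][:,:2].astype(np.float32)); print('  handle',np.round(r[0],4),np.round(r[1],3),round(r[2],2))
        m=(W[...,2]>.1)&(W[...,2]<.16)&(abs(W[...,0]-.5215)<.03)&(W[...,1]<.38)&(W[...,1]>.15)
        k,lab,st,cen=cv2.connectedComponentsWithStats(m.astype(np.uint8))
        for i in range(1,k):
            P=W[lab==i]
            if len(P)>8:
                t=P[P[:,2]>P[:,2].max()-.006]; print('  tester bar top',np.round(t.mean(0),4),P[:,2].max().round(4))
E
python3 - <<'E'
from h import *
holder_bars()
plan([.5115,-.3007,.25],-94.3)
E
```

```text
scene bars [[0.4599, -0.2966, 0.1287], [0.4645, -0.2364, 0.1287], [0.5109, -0.3003, 0.1291], [0.5158, -0.2405, 0.1288]] holder [ 0.5116 -0.2694] [0.117 0.174] 85.74
  handle [0.5268 0.0199] [0.071 0.017] 10.41
  tester bar top [0.522  0.177  0.1337] 0.1361
side bars [[0.4594, -0.2978, 0.1275], [0.4643, -0.239, 0.1272], [0.5114, -0.3018, 0.1274], [0.5153, -0.2437, 0.1279]] holder [ 0.5135 -0.2707] [0.12 0.17] 86.09
  handle [0.528  0.0194] [0.069 0.02 ] 12.07
  tester bar top [0.5231 0.177  0.1318] 0.1345
t12.60 tcp [0.521  0.1825 0.271 ] jawyaw 0.44 tilt 0.11 open 0.0451 F [-0.1  0.4  0. ] q7 -0.58
 turn units [ 6.000e-04 -4.737e-01 -3.000e-04] deg [ 1.100e-01 -8.526e+01 -5.000e-02] | shift after turn units [ 0.1337  0.1049 -2.4126]  shift w/o turn [ 2.4153  0.1065 -0.066 ]
```

Run:
```python
from h import *
rows([.511,-.3005,.2],-94.3,16)
```

```text
translation [[0.151, 0.022, -0.004], [0.151, 0.022, 0.011], [0.149, 0.022, 0.027], [0.145, 0.022, 0.042], [0.14, 0.022, 0.057], [0.133, 0.022, 0.071], [0.125, 0.022, 0.084], [0.116, 0.022, 0.097], [0.105, 0.022, 0.108], [0.094, 0.022, 0.118], [0.081, 0.022, 0.127], [0.067, 0.023, 0.135], [0.053, 0.022, 0.141], [0.038, 0.023, 0.146], [0.023, 0.022, 0.149], [0.008, 0.023, 0.151]]
twist y 0.0329 deg/row 5.92
end [ 0.5109 -0.3004  0.2   ] -94.31
```

Request:
arm_command(
  translation=[
    [0.151,0.022,-0.004],
    [0.151,0.022,0.011],
    [0.149,0.022,0.027],
    [0.145,0.022,0.042],
    [0.14,0.022,0.057],
    [0.133,0.022,0.071],
    [0.125,0.022,0.084],
    [0.116,0.022,0.097],
  ],
  twist=[
    [0,0.0329,0],
    [0,0.0329,0],
    [0,0.0329,0],
    [0,0.0329,0],
    [0,0.0329,0],
    [0,0.0329,0],
    [0,0.0329,0],
    [0,0.0329,0],
  ],
  fingers=[45,45,45,45,45,45,45,45],
)

```text
clock: 13.6
tool_pos: [0.5167, -0.0609, 0.2364]
tool_rot: [-0.257, 0.257, -0.659, 0.659]
contact_force: [0.6, -0.7, -0.1]
opening: 0.0449
```

Request:
arm_command(
  translation=[
    [0.105,0.022,0.108],
    [0.094,0.022,0.118],
    [0.081,0.022,0.127],
    [0.067,0.023,0.135],
    [0.053,0.022,0.141],
    [0.038,0.023,0.146],
    [0.023,0.022,0.149],
    [0.008,0.023,0.151],
  ],
  twist=[
    [0,0.0329,0],
    [0,0.0329,0],
    [0,0.0329,0],
    [0,0.0329,0],
    [0,0.0329,0],
    [0,0.0329,0],
    [0,0.0329,0],
    [0,0.0329,0],
  ],
  fingers=[45,45,45,45,45,45,45,45],
)

```text
clock: 14.6
tool_pos: [0.5109, -0.3021, 0.2005]
tool_rot: [0.029, -0.029, -0.706, 0.707]
contact_force: [0.9, -0.8, -1.0]
opening: 0.0453
```

Request:
arm_command(
  translation=[
    [0,0.05,0],
    [0,0,0],
    [0,0,0],
    [0,0,0],
    [0,0,0],
    [0,0,0],
    [0,0,0],
    [0,0,0],
  ],
  twist=[
    [0,0,0],
    [0,0,0],
    [0,0,0],
    [0,0,0],
    [0,0,0],
    [0,0,0],
    [0,0,0],
    [0,0,0],
  ],
  fingers=[45,45,45,45,45,45,45,45],
)

```text
clock: 15.6
tool_pos: [0.5115, -0.3001, 0.1909]
tool_rot: [0.027, -0.027, -0.707, 0.707]
contact_force: [-0.3, -0.0, 0.8]
opening: 0.0449
```

```bash
cat >> h.py <<'E'
def wrist_bars(out=None):
    p=vision.camera_params('wrist'); im,d=snap('wrist',out); W=cloud('wrist',d,p)
    m=(W[...,2]>.105)&(W[...,2]<.16)&(W[...,0]>.38)&(W[...,0]<.7)&(W[...,1]<-.15)&(W[...,1]>-.45)
    k,lab,st,cen=cv2.connectedComponentsWithStats(m.astype(np.uint8))
    for i in range(1,k):
        P=W[lab==i]
        if len(P)>30:
            t=P[P[:,2]>P[:,2].max()-.006]; print('wristbar',len(P),cen[i].round(),np.round(t.mean(0),4))
E
python3 - <<'E'
from h import *
wrist_bars()
plan([.511,-.3005,.076],-94.3)
E
```

```text
wristbar 819 [239. 215.] [ 0.5162 -0.2391  0.1295]
wristbar 755 [322. 216.] [ 0.5117 -0.2984  0.1295]
wristbar 311 [240. 273.] [ 0.4674 -0.2307  0.1292]
wristbar 757 [322. 277.] [ 0.4603 -0.2945  0.1293]
t15.65 tcp [ 0.5115 -0.3001  0.1909] jawyaw -94.32 tilt 0.00 open 0.0453 F [-0.5 -0.8 -1.2] q7 -1.22
 turn units [-0.     -0.0001  0.    ] deg [-0.   -0.02  0.  ] | shift after turn units [0.0026 0.5743 0.0023]  shift w/o turn [0.0026 0.5743 0.0023]
```

Request:
arm_command(
  translation=[
    [0,0.15,0],
    [0,0.15,0],
    [0,0.15,0],
    [0,0.124,0],
    [0,0,0],
    [0,0,0],
    [0,0,0],
    [0,0,0],
  ],
  twist=[
    [0,0,0],
    [0,0,0],
    [0,0,0],
    [0,0,0],
    [0,0,0],
    [0,0,0],
    [0,0,0],
    [0,0,0],
  ],
  fingers=[45,45,45,45,45,45,10,10],
)

```text
clock: 16.65
tool_pos: [0.5124, -0.3, 0.0774]
tool_rot: [0.026, -0.027, -0.706, 0.707]
contact_force: [-0.3, 0.7, 3.9]
opening: 0.0169
```

Request:
arm_command(
  translation=[
    [0,0,0],
    [0,0,0],
    [0,0,0],
    [0,-0.1,0],
    [0,-0.2,0],
    [0,-0.2,0],
    [0,-0.2,0],
    [0,-0.2,0],
  ],
  twist=[
    [0,0,0],
    [0,0,0],
    [0,0,0],
    [0,0,0],
    [0,0,0],
    [0,0,0],
    [0,0,0],
    [0,0,0],
  ],
  fingers=[10,10,10,10,10,10,10,10],
)

```text
clock: 17.65
tool_pos: [0.5108, -0.3001, 0.2583]
tool_rot: [0.027, -0.027, -0.706, 0.707]
contact_force: [0.8, -0.6, -1.4]
opening: 0.0167
```

Run:
```python
from h import *
plan([.5218,.2258,.27],0.5)
rows([.5216,.2258,.27],0.5,16)
```

```text
t17.65 tcp [ 0.5108 -0.3001  0.2583] jawyaw -94.33 tilt 0.03 open 0.0167 F [ 0.8 -0.6 -1.4] q7 -1.21
 turn units [-2.000e-04  4.732e-01 -1.000e-04] deg [-3.000e-02  8.517e+01 -1.000e-02] | shift after turn units [ 2.6289 -0.0585 -0.0777]  shift w/o turn [ 0.1439 -0.0596 -2.6261]
translation [[0.009, -0.004, -0.164], [-0.008, -0.004, -0.164], [-0.025, -0.004, -0.163], [-0.041, -0.004, -0.159], [-0.058, -0.004, -0.154], [-0.073, -0.003, -0.147], [-0.088, -0.004, -0.139], [-0.102, -0.003, -0.129], [-0.115, -0.004, -0.118], [-0.126, -0.003, -0.105], [-0.136, -0.004, -0.092], [-0.145, -0.003, -0.077], [-0.152, -0.004, -0.062], [-0.158, -0.003, -0.046], [-0.162, -0.004, -0.029], [-0.164, -0.003, -0.012]]
twist y -0.0329 deg/row -5.92
end [0.5217 0.2258 0.2699] 0.42
```

Request:
arm_command(
  translation=[
    [0.009,-0.004,-0.164],
    [-0.008,-0.004,-0.164],
    [-0.025,-0.004,-0.163],
    [-0.041,-0.004,-0.159],
    [-0.058,-0.004,-0.154],
    [-0.073,-0.003,-0.147],
    [-0.088,-0.004,-0.139],
    [-0.102,-0.003,-0.129],
  ],
  twist=[
    [0,-0.0329,0],
    [0,-0.0329,0],
    [0,-0.0329,0],
    [0,-0.0329,0],
    [0,-0.0329,0],
    [0,-0.0329,0],
    [0,-0.0329,0],
    [0,-0.0329,0],
  ],
  fingers=[10,10,10,10,10,10,10,10],
)

```text
clock: 18.65
tool_pos: [0.5169, -0.0349, 0.2622]
tool_rot: [-0.262, 0.262, -0.657, 0.657]
contact_force: [0.5, 0.5, -2.4]
opening: 0.0167
```

Request:
arm_command(
  translation=[
    [-0.115,-0.004,-0.118],
    [-0.126,-0.003,-0.105],
    [-0.136,-0.004,-0.092],
    [-0.145,-0.003,-0.077],
    [-0.152,-0.004,-0.062],
    [-0.158,-0.003,-0.046],
    [-0.162,-0.004,-0.029],
    [-0.164,-0.003,-0.012],
  ],
  twist=[
    [0,-0.0329,0],
    [0,-0.0329,0],
    [0,-0.0329,0],
    [0,-0.0329,0],
    [0,-0.0329,0],
    [0,-0.0329,0],
    [0,-0.0329,0],
    [0,-0.0329,0],
  ],
  fingers=[10,10,10,10,10,10,10,10],
)

```text
clock: 19.65
tool_pos: [0.522, 0.228, 0.2676]
tool_rot: [0.504, -0.504, 0.497, -0.496]
contact_force: [-0.1, 0.3, -2.0]
opening: 0.0165
```

Request:
arm_command(
  translation=[
    [0,0.1,0],
    [0,0.15,0],
    [0,0.15,0],
    [0,0,0],
    [0,0,0],
    [0,0,0],
    [0,0,0],
    [0,0,0],
  ],
  twist=[
    [0,0,0],
    [0,0,0],
    [0,0,0],
    [0,0,0],
    [0,0,0],
    [0,0,0],
    [0,0,0],
    [0,0,0],
  ],
  fingers=[10,10,10,10,10,10,10,10],
)

```text
clock: 20.65
tool_pos: [0.5225, 0.2259, 0.1882]
tool_rot: [0.502, -0.502, 0.498, -0.498]
contact_force: [-1.2, -0.0, -2.8]
opening: 0.0164
```

```bash
cat >> h.py <<'E'
def carried(x,y,z):
    """carried bar centre estimate; TCP height z"""
    for n in ['scene','side']:
        p=vision.camera_params(n); im,d=snap(n); W=cloud(n,d)
        P=bar_axis(n,W,x,y,z-.055,z-.005,.02)
        if len(P)<10: print(n,'none'); continue
        dr=p['pose'][:2,3]-[x,y]; dr/=np.linalg.norm(dr)
        lo=P[P[:,2]<z-.035]; hi=P[P[:,2]>z-.025]
        print(n,len(P),'centre',(P.mean(0)[:2]-dr*.0071).round(4),'tilt(hi-lo)',(hi.mean(0)-lo.mean(0))[:2].round(4),'minz',np.sort(bar_axis(n,W,x,y,z-.08,z,.02)[:,2])[:3].round(4))
E
python3 - <<'E'
from h import *
plan([.5216,.226,.081],0.5)
p,_,_=tool(); carried(p[0],p[1]-.002,p[2])
E
```

```text
t20.65 tcp [0.5225 0.2259 0.1882] jawyaw 0.43 tilt 0.05 open 0.0164 F [-1.2 -0.  -2.8] q7 -0.72
 turn units [-0.0003 -0.0004 -0.    ] deg [-0.05 -0.07 -0.01] | shift after turn units [-0.0007  0.536  -0.0045]  shift w/o turn [-0.0006  0.536  -0.005 ]
scene 97 centre [0.5211 0.2231] tilt(hi-lo) [-0.0001  0.    ] minz [0.1206 0.1206 0.1233]
side 64 centre [0.5223 0.2235] tilt(hi-lo) [ 0.0002 -0.0022] minz [0.1203 0.1206 0.121 ]
```

Request:
arm_command(
  translation=[
    [0,0.13,0],
    [0,0.13,0],
    [0,0.12,0],
    [0,0.05,0],
    [0,0.05,0],
    [0,0.05,0],
    [0,0,0],
    [0,0,0],
  ],
  twist=[
    [0,0,0],
    [0,0,0],
    [0,0,0],
    [0,0,0],
    [0,0,0],
    [0,0,0],
    [0,0,0],
    [0,0,0],
  ],
  fingers=[10,10,10,10,10,10,10,10],
)

```text
clock: 21.75
tool_pos: [0.5224, 0.2259, 0.0818]
tool_rot: [0.502, -0.502, 0.498, -0.498]
contact_force: [-0.6, -0.3, -2.1]
opening: 0.0166
```

Request:
arm_command(
  translation=[
    [0,0,0],
    [0,0,0],
    [0,0,0],
    [0,-0.15,0],
    [0,-0.25,0],
    [0,-0.25,0],
    [0,-0.25,0],
    [0,0,0],
  ],
  twist=[
    [0,0,0],
    [0,0,0],
    [0,0,0],
    [0,0,0],
    [0,0,0],
    [0,0,0],
    [0,0,0],
    [0,0,0],
  ],
  fingers=[45,45,45,45,45,45,45,45],
)

```text
clock: 22.75
tool_pos: [0.5242, 0.2272, 0.2661]
tool_rot: [0.505, -0.499, 0.497, -0.499]
contact_force: [0.0, -0.3, -1.2]
opening: 0.0448
```

Run:
```python
from h import *
holder_bars()
plan([.46,-.2965,.2],-94.3)
rows([.46,-.2965,.19],-94.3,16)
```

```text
scene bars [[0.4588, -0.2963, 0.1296], [0.4644, -0.2369, 0.1289], [0.516, -0.2413, 0.1288]] holder [ 0.5127 -0.27  ] [0.117 0.173] 86.14
  handle [0.5274 0.0196] [0.071 0.019] 11.9
  tester bar top [0.5219 0.2209 0.1349] 0.1386
  tester bar top [0.5226 0.1778 0.135 ] 0.1384
side bars [[0.4593, -0.2984, 0.1276], [0.4644, -0.2387, 0.128], [0.5153, -0.2438, 0.1276]] holder [ 0.5134 -0.2717] [0.123 0.17 ] 85.97
  handle [0.529  0.0159] [0.07  0.019] 7.22
  tester bar top [0.5226 0.1965 0.1317] 0.1349
t22.85 tcp [0.5222 0.2256 0.2618] jawyaw 0.42 tilt 0.05 open 0.0452 F [-1.1  0.1 -0.8] q7 -0.67
 turn units [-1.000e-04 -4.738e-01  3.000e-04] deg [-2.000e-02 -8.528e+01  5.000e-02] | shift after turn units [-0.1144  0.3092 -2.6266]  shift w/o turn [ 2.6082  0.3097 -0.3306]
translation [[0.163, 0.022, -0.021], [0.164, 0.022, -0.004], [0.164, 0.023, 0.013], [0.162, 0.022, 0.03], [0.158, 0.023, 0.047], [0.152, 0.022, 0.063], [0.145, 0.023, 0.078], [0.136, 0.022, 0.092], [0.125, 0.023, 0.106], [0.114, 0.022, 0.118], [0.101, 0.023, 0.129], [0.087, 0.022, 0.139], [0.072, 0.023, 0.148], [0.057, 0.022, 0.154], [0.04, 0.023, 0.159], [0.024, 0.022, 0.163]]
twist y 0.0329 deg/row 5.92
end [ 0.46   -0.2965  0.19  ] -94.33
```

Request:
arm_command(
  translation=[
    [0.163,0.022,-0.021],
    [0.164,0.022,-0.004],
    [0.164,0.023,0.013],
    [0.162,0.022,0.03],
    [0.158,0.023,0.047],
    [0.152,0.022,0.063],
    [0.145,0.023,0.078],
    [0.136,0.022,0.092],
  ],
  twist=[
    [0,0.0329,0],
    [0,0.0329,0],
    [0,0.0329,0],
    [0,0.0329,0],
    [0,0.0329,0],
    [0,0.0329,0],
    [0,0.0329,0],
    [0,0.0329,0],
  ],
  fingers=[45,45,45,45,45,45,45,45],
)

```text
clock: 23.85
tool_pos: [0.4898, -0.0368, 0.2243]
tool_rot: [0.257, -0.259, 0.659, -0.658]
contact_force: [0.2, 0.5, 0.1]
opening: 0.0451
```

Request:
arm_command(
  translation=[
    [0.125,0.023,0.106],
    [0.114,0.022,0.118],
    [0.101,0.023,0.129],
    [0.087,0.022,0.139],
    [0.072,0.023,0.148],
    [0.057,0.022,0.154],
    [0.04,0.023,0.159],
    [0.024,0.022,0.163],
  ],
  twist=[
    [0,0.0329,0],
    [0,0.0329,0],
    [0,0.0329,0],
    [0,0.0329,0],
    [0,0.0329,0],
    [0,0.0329,0],
    [0,0.0329,0],
    [0,0.0329,0],
  ],
  fingers=[45,45,45,45,45,45,45,45],
)

```text
clock: 24.85
tool_pos: [0.4599, -0.2984, 0.1895]
tool_rot: [0.029, -0.029, -0.706, 0.707]
contact_force: [0.3, -0.6, -0.3]
opening: 0.045
```

Request:
arm_command(
  translation=[
    [0,0.02,0],
    [0,0,0],
    [0,0,0],
    [0,0,0],
    [0,0,0],
    [0,0,0],
    [0,0,0],
    [0,0,0],
  ],
  twist=[
    [0,0,0],
    [0,0,0],
    [0,0,0],
    [0,0,0],
    [0,0,0],
    [0,0,0],
    [0,0,0],
    [0,0,0],
  ],
  fingers=[45,45,45,45,45,45,45,45],
)

```text
clock: 25.85
tool_pos: [0.4601, -0.2963, 0.1859]
tool_rot: [0.027, -0.027, -0.707, 0.707]
contact_force: [0.0, -0.7, -1.1]
opening: 0.0447
```

Run:
```python
from h import *
wrist_bars()
plan([.46,-.2965,.076],-94.3)
```

```text
wristbar 921 [231. 146.] [ 0.5155 -0.2397  0.1297]
wristbar 864 [237. 219.] [ 0.4643 -0.2351  0.1295]
wristbar 794 [321. 219.] [ 0.4597 -0.2945  0.1295]
t25.90 tcp [ 0.4602 -0.2963  0.1859] jawyaw -94.32 tilt 0.00 open 0.0450 F [-0.4 -0.3 -0.9] q7 -1.18
 turn units [-0.     -0.0001  0.    ] deg [-0.   -0.02  0.  ] | shift after turn units [0.0007 0.5494 0.0009]  shift w/o turn [0.0007 0.5494 0.0009]
```

Request:
arm_command(
  translation=[
    [0,0.15,0],
    [0,0.15,0],
    [0,0.15,0],
    [0,0.1,0],
    [0,0,0],
    [0,0,0],
    [0,0,0],
    [0,0,0],
  ],
  twist=[
    [0,0,0],
    [0,0,0],
    [0,0,0],
    [0,0,0],
    [0,0,0],
    [0,0,0],
    [0,0,0],
    [0,0,0],
  ],
  fingers=[45,45,45,45,45,45,10,10],
)

```text
clock: 26.9
tool_pos: [0.4608, -0.2963, 0.077]
tool_rot: [0.026, -0.027, -0.706, 0.707]
contact_force: [-0.9, 0.2, 3.6]
opening: 0.0165
```

Request:
arm_command(
  translation=[
    [0,0,0],
    [0,0,0],
    [0,0,0],
    [0,-0.1,0],
    [0,-0.2,0],
    [0,-0.2,0],
    [0,-0.2,0],
    [0,-0.2,0],
  ],
  twist=[
    [0,0,0],
    [0,0,0],
    [0,0,0],
    [0,0,0],
    [0,0,0],
    [0,0,0],
    [0,0,0],
    [0,0,0],
  ],
  fingers=[10,10,10,10,10,10,10,10],
)

```text
clock: 27.9
tool_pos: [0.4596, -0.2962, 0.2569]
tool_rot: [-0.027, 0.026, 0.707, -0.707]
contact_force: [1.0, -0.2, -1.5]
opening: 0.0163
```

Run:
```python
from h import *
plan([.5213,.2687,.27],0.5)
rows([.5213,.2687,.265],0.5,16)
```

```text
t27.90 tcp [ 0.4596 -0.2962  0.2569] jawyaw -94.32 tilt 0.03 open 0.0163 F [ 1.  -0.2 -1.5] q7 -1.17
 turn units [-1.000e-04  4.732e-01  2.000e-04] deg [-2.000e-02  8.518e+01  3.000e-02] | shift after turn units [ 2.8215 -0.0654 -0.3331]  shift w/o turn [-0.0949 -0.0654 -2.8395]
translation [[-0.006, -0.003, -0.177], [-0.024, -0.002, -0.176], [-0.042, -0.003, -0.172], [-0.06, -0.002, -0.167], [-0.077, -0.003, -0.16], [-0.093, -0.002, -0.151], [-0.108, -0.003, -0.141], [-0.122, -0.002, -0.129], [-0.135, -0.003, -0.116], [-0.146, -0.002, -0.101], [-0.156, -0.003, -0.086], [-0.163, -0.002, -0.069], [-0.17, -0.003, -0.052], [-0.174, -0.002, -0.035], [-0.177, -0.003, -0.016], [-0.178, -0.002, 0.002]]
twist y -0.0329 deg/row -5.92
end [0.5213 0.2687 0.2649] 0.43
```

Request:
arm_command(
  translation=[
    [-0.006,-0.003,-0.177],
    [-0.024,-0.002,-0.176],
    [-0.042,-0.003,-0.172],
    [-0.06,-0.002,-0.167],
    [-0.077,-0.003,-0.16],
    [-0.093,-0.002,-0.151],
    [-0.108,-0.003,-0.141],
    [-0.122,-0.002,-0.129],
  ],
  twist=[
    [0,-0.0329,0],
    [0,-0.0329,0],
    [0,-0.0329,0],
    [0,-0.0329,0],
    [0,-0.0329,0],
    [0,-0.0329,0],
    [0,-0.0329,0],
    [0,-0.0329,0],
  ],
  fingers=[10,10,10,10,10,10,10,10],
)

```text
clock: 28.9
tool_pos: [0.4907, -0.0113, 0.2595]
tool_rot: [0.262, -0.262, 0.657, -0.657]
contact_force: [0.8, -0.8, -2.3]
opening: 0.0167
```

Request:
arm_command(
  translation=[
    [-0.135,-0.003,-0.116],
    [-0.146,-0.002,-0.101],
    [-0.156,-0.003,-0.086],
    [-0.163,-0.002,-0.069],
    [-0.17,-0.003,-0.052],
    [-0.174,-0.002,-0.035],
    [-0.177,-0.003,-0.016],
    [-0.178,-0.002,0.002],
  ],
  twist=[
    [0,-0.0329,0],
    [0,-0.0329,0],
    [0,-0.0329,0],
    [0,-0.0329,0],
    [0,-0.0329,0],
    [0,-0.0329,0],
    [0,-0.0329,0],
    [0,-0.0329,0],
  ],
  fingers=[10,10,10,10,10,10,10,10],
)

```text
clock: 29.9
tool_pos: [0.5207, 0.271, 0.2633]
tool_rot: [-0.503, 0.504, -0.496, 0.496]
contact_force: [1.5, -0.5, -2.8]
opening: 0.0168
```

Request:
arm_command(
  translation=[
    [0,0.1,0],
    [0,0.15,0],
    [0,0.1,0],
    [0,0,0],
    [0,0,0],
    [0,0,0],
    [0,0,0],
    [0,0,0],
  ],
  twist=[
    [0,0,0],
    [0,0,0],
    [0,0,0],
    [0,0,0],
    [0,0,0],
    [0,0,0],
    [0,0,0],
    [0,0,0],
  ],
  fingers=[10,10,10,10,10,10,10,10],
)

```text
clock: 30.9
tool_pos: [0.522, 0.2686, 0.1943]
tool_rot: [0.502, -0.502, 0.498, -0.498]
contact_force: [0.6, -0.3, -2.7]
opening: 0.0166
```

Run:
```python
from h import *
plan([.5213,.2687,.082],0.5)
p,_,_=tool(); carried(p[0],p[1]-.002,p[2])
```

```text
t30.90 tcp [0.522  0.2686 0.1943] jawyaw 0.43 tilt 0.04 open 0.0166 F [ 0.6 -0.3 -2.7] q7 -0.80
 turn units [-0.0002 -0.0004 -0.0001] deg [-0.04 -0.07 -0.01] | shift after turn units [-0.0007  0.5614 -0.0036]  shift w/o turn [-0.0006  0.5614 -0.004 ]
scene 96 centre [0.5205 0.2654] tilt(hi-lo) [-0.0001 -0.0007] minz [0.1246 0.1257 0.1294]
side 63 centre [0.5242 0.2644] tilt(hi-lo) [ 0.0006 -0.0012] minz [0.1263 0.1268 0.1295]
```

Request:
arm_command(
  translation=[
    [-0.004,0.13,0],
    [0,0.15,0],
    [0,0.13,0],
    [0,0.05,0],
    [0,0.05,0],
    [0,0.05,0],
    [0,0,0],
    [0,0,0],
  ],
  twist=[
    [0,0,0],
    [0,0,0],
    [0,0,0],
    [0,0,0],
    [0,0,0],
    [0,0,0],
    [0,0,0],
    [0,0,0],
  ],
  fingers=[10,10,10,10,10,10,10,10],
)

```text
clock: 32.0
tool_pos: [0.5222, 0.2694, 0.0821]
tool_rot: [0.502, -0.502, 0.498, -0.498]
contact_force: [-0.5, 0.0, -1.7]
opening: 0.0163
```

Request:
arm_command(
  translation=[
    [0,0,0],
    [0,0,0],
    [0,0,0],
    [0,-0.15,0],
    [0,-0.25,0],
    [0,-0.25,0],
    [0,-0.25,0],
    [0,0,0],
  ],
  twist=[
    [0,0,0],
    [0,0,0],
    [0,0,0],
    [0,0,0],
    [0,0,0],
    [0,0,0],
    [0,0,0],
    [0,0,0],
  ],
  fingers=[45,45,45,45,45,45,45,45],
)

```text
clock: 33.0
tool_pos: [0.5236, 0.2709, 0.2665]
tool_rot: [0.505, -0.499, 0.497, -0.499]
contact_force: [-1.3, 0.6, -1.4]
opening: 0.0448
```

Run:
```python
from h import *
holder_bars()
plan([.516,-.2405,.2],-94.3)
rows([.516,-.2405,.19],-94.3,16)
```

```text
scene bars [[0.4639, -0.2372, 0.1293], [0.5152, -0.2413, 0.1286]] holder [ 0.5118 -0.2698] [0.117 0.174] 85.37
  handle [0.5272 0.0194] [0.072 0.018] 8.77
  tester bar top [0.5224 0.2644 0.1339] 0.1366
  tester bar top [0.5219 0.2221 0.134 ] 0.1369
  tester bar top [0.5226 0.1759 0.1347] 0.1381
side bars [[0.4641, -0.2391, 0.1279], [0.5153, -0.2433, 0.1274]] holder [ 0.5134 -0.2703] [0.121 0.17 ] 85.47
  handle [0.5285 0.0177] [0.07  0.019] 7.39
  tester bar top [0.5229 0.2164 0.1326] 0.1357
t33.10 tcp [0.5218 0.2691 0.262 ] jawyaw 0.43 tilt 0.05 open 0.0453 F [-0.3  0.  -0.1] q7 -0.76
 turn units [-1.000e-04 -4.737e-01  3.000e-04] deg [-2.000e-02 -8.527e+01  5.000e-02] | shift after turn units [ 0.1621  0.3102 -2.5431]  shift w/o turn [ 2.5477  0.3108 -0.0482]
translation [[0.159, 0.023, -0.003], [0.159, 0.022, 0.013], [0.156, 0.023, 0.03], [0.153, 0.022, 0.046], [0.147, 0.023, 0.061], [0.14, 0.022, 0.076], [0.131, 0.023, 0.09], [0.121, 0.022, 0.103], [0.11, 0.023, 0.115], [0.098, 0.022, 0.126], [0.084, 0.023, 0.135], [0.07, 0.022, 0.143], [0.054, 0.023, 0.15], [0.039, 0.022, 0.155], [0.022, 0.023, 0.158], [0.006, 0.022, 0.159]]
twist y 0.0329 deg/row 5.92
end [ 0.5161 -0.2405  0.19  ] -94.33
```

Request:
arm_command(
  translation=[
    [0.159,0.023,-0.003],
    [0.159,0.022,0.013],
    [0.156,0.023,0.03],
    [0.153,0.022,0.046],
    [0.147,0.023,0.061],
    [0.14,0.022,0.076],
    [0.131,0.023,0.09],
    [0.121,0.022,0.103],
  ],
  twist=[
    [0,0.0329,0],
    [0,0.0329,0],
    [0,0.0329,0],
    [0,0.0329,0],
    [0,0.0329,0],
    [0,0.0329,0],
    [0,0.0329,0],
    [0,0.0329,0],
  ],
  fingers=[45,45,45,45,45,45,45,45],
)

```text
clock: 34.1
tool_pos: [0.5189, 0.0126, 0.2255]
tool_rot: [-0.257, 0.257, -0.659, 0.659]
contact_force: [-0.4, 0.4, -0.2]
opening: 0.0452
```

Request:
arm_command(
  translation=[
    [0.11,0.023,0.115],
    [0.098,0.022,0.126],
    [0.084,0.023,0.135],
    [0.07,0.022,0.143],
    [0.054,0.023,0.15],
    [0.039,0.022,0.155],
    [0.022,0.023,0.158],
    [0.006,0.022,0.159],
  ],
  twist=[
    [0,0.0329,0],
    [0,0.0329,0],
    [0,0.0329,0],
    [0,0.0329,0],
    [0,0.0329,0],
    [0,0.0329,0],
    [0,0.0329,0],
    [0,0.0329,0],
  ],
  fingers=[45,45,45,45,45,45,45,45],
)

```text
clock: 35.1
tool_pos: [0.5161, -0.2425, 0.1895]
tool_rot: [0.029, -0.029, -0.706, 0.707]
contact_force: [0.1, 0.2, -0.3]
opening: 0.0452
```

Request:
arm_command(
  translation=[
    [0,0.02,0],
    [0,0,0],
    [0,0,0],
    [0,0,0],
    [0,0,0],
    [0,0,0],
    [0,0,0],
    [0,0,0],
  ],
  twist=[
    [0,0,0],
    [0,0,0],
    [0,0,0],
    [0,0,0],
    [0,0,0],
    [0,0,0],
    [0,0,0],
    [0,0,0],
  ],
  fingers=[45,45,45,45,45,45,45,45],
)

```text
clock: 36.1
tool_pos: [0.5162, -0.2403, 0.1859]
tool_rot: [0.027, -0.027, -0.707, 0.707]
contact_force: [-0.5, 0.5, 0.4]
opening: 0.0453
```

Run:
```python
from h import *
wrist_bars()
plan([.516,-.2405,.076],-94.3)
```

```text
wristbar 788 [322. 219.] [ 0.5159 -0.2393  0.1296]
wristbar 799 [322. 281.] [ 0.4645 -0.2349  0.1293]
t36.15 tcp [ 0.5162 -0.2404  0.1859] jawyaw -94.32 tilt 0.00 open 0.0447 F [-0.4 -0.5 -0.9] q7 -1.33
 turn units [-0.     -0.0001 -0.    ] deg [-0.   -0.02 -0.  ] | shift after turn units [0.001  0.5494 0.0008]  shift w/o turn [0.001  0.5494 0.0008]
```

Request:
arm_command(
  translation=[
    [0,0.15,0],
    [0,0.15,0],
    [0,0.15,0],
    [0,0.1,0],
    [0,0,0],
    [0,0,0],
    [0,0,0],
    [0,0,0],
  ],
  twist=[
    [0,0,0],
    [0,0,0],
    [0,0,0],
    [0,0,0],
    [0,0,0],
    [0,0,0],
    [0,0,0],
    [0,0,0],
  ],
  fingers=[45,45,45,45,45,45,10,10],
)

```text
clock: 37.15
tool_pos: [0.517, -0.2401, 0.077]
tool_rot: [0.026, -0.027, -0.707, 0.707]
contact_force: [-0.7, 0.9, 3.4]
opening: 0.0166
```

Request:
arm_command(
  translation=[
    [0,0,0],
    [0,0,0],
    [0,0,0],
    [0,-0.1,0],
    [0,-0.2,0],
    [0,-0.2,0],
    [0,-0.2,0],
    [0,-0.2,0],
  ],
  twist=[
    [0,0,0],
    [0,0,0],
    [0,0,0],
    [0,0,0],
    [0,0,0],
    [0,0,0],
    [0,0,0],
    [0,0,0],
  ],
  fingers=[10,10,10,10,10,10,10,10],
)

```text
clock: 38.15
tool_pos: [0.5156, -0.2403, 0.2569]
tool_rot: [0.027, -0.026, -0.707, 0.707]
contact_force: [1.5, -0.2, -2.5]
opening: 0.0163
```

Run:
```python
from h import *
rows([.521,.3117,.265],0.5,16)
```

```text
translation [[0.011, -0.003, -0.172], [-0.006, -0.002, -0.172], [-0.024, -0.003, -0.171], [-0.042, -0.002, -0.167], [-0.059, -0.003, -0.162], [-0.075, -0.002, -0.155], [-0.091, -0.003, -0.147], [-0.106, -0.002, -0.137], [-0.119, -0.003, -0.125], [-0.131, -0.002, -0.112], [-0.142, -0.003, -0.098], [-0.151, -0.002, -0.083], [-0.159, -0.003, -0.066], [-0.165, -0.002, -0.05], [-0.17, -0.003, -0.032], [-0.172, -0.002, -0.015]]
twist y -0.0329 deg/row -5.92
end [0.521  0.3116 0.2649] 0.43
```

Request:
arm_command(
  translation=[
    [0.011,-0.003,-0.172],
    [-0.006,-0.002,-0.172],
    [-0.024,-0.003,-0.171],
    [-0.042,-0.002,-0.167],
    [-0.059,-0.003,-0.162],
    [-0.075,-0.002,-0.155],
    [-0.091,-0.003,-0.147],
    [-0.106,-0.002,-0.137],
  ],
  twist=[
    [0,-0.0329,0],
    [0,-0.0329,0],
    [0,-0.0329,0],
    [0,-0.0329,0],
    [0,-0.0329,0],
    [0,-0.0329,0],
    [0,-0.0329,0],
    [0,-0.0329,0],
  ],
  fingers=[10,10,10,10,10,10,10,10],
)

```text
clock: 39.15
tool_pos: [0.5189, 0.038, 0.2599]
tool_rot: [-0.262, 0.262, -0.657, 0.657]
contact_force: [0.6, 1.2, -1.2]
opening: 0.0163
```

Request:
arm_command(
  translation=[
    [-0.119,-0.003,-0.125],
    [-0.131,-0.002,-0.112],
    [-0.142,-0.003,-0.098],
    [-0.151,-0.002,-0.083],
    [-0.159,-0.003,-0.066],
    [-0.165,-0.002,-0.05],
    [-0.17,-0.003,-0.032],
    [-0.172,-0.002,-0.015],
  ],
  twist=[
    [0,-0.0329,0],
    [0,-0.0329,0],
    [0,-0.0329,0],
    [0,-0.0329,0],
    [0,-0.0329,0],
    [0,-0.0329,0],
    [0,-0.0329,0],
    [0,-0.0329,0],
  ],
  fingers=[10,10,10,10,10,10,10,10],
)

```text
clock: 40.15
tool_pos: [0.521, 0.3139, 0.2638]
tool_rot: [0.503, -0.503, 0.497, -0.496]
contact_force: [0.5, -0.1, -2.1]
opening: 0.0166
```

Request:
arm_command(
  translation=[
    [0,0.1,0],
    [0,0.15,0],
    [0,0.1,0],
    [0,0,0],
    [0,0,0],
    [0,0,0],
    [0,0,0],
    [0,0,0],
  ],
  twist=[
    [0,0,0],
    [0,0,0],
    [0,0,0],
    [0,0,0],
    [0,0,0],
    [0,0,0],
    [0,0,0],
    [0,0,0],
  ],
  fingers=[10,10,10,10,10,10,10,10],
)

```text
clock: 41.15
tool_pos: [0.5217, 0.3117, 0.1943]
tool_rot: [0.502, -0.502, 0.498, -0.498]
contact_force: [0.9, -0.5, -1.5]
opening: 0.0162
```

Run:
```python
from h import *
plan([.521,.3117,.082],0.5)
p,_,_=tool(); carried(p[0],p[1]-.002,p[2])
```

```text
t41.15 tcp [0.5217 0.3117 0.1943] jawyaw 0.43 tilt 0.04 open 0.0162 F [ 0.9 -0.5 -1.5] q7 -0.87
 turn units [-0.0002 -0.0004 -0.0001] deg [-0.04 -0.07 -0.01] | shift after turn units [-1.000e-04  5.615e-01 -3.400e-03]  shift w/o turn [ 0.      0.5615 -0.0037]
scene 93 centre [0.5205 0.3083] tilt(hi-lo) [-0.001   0.0006] minz [0.1248 0.1268 0.127 ]
side 61 centre [0.5221 0.308 ] tilt(hi-lo) [ 0.0009 -0.0001] minz [0.1263 0.1267 0.1271]
```

Socket 3 is at (.5208,.309); this is within 1 mm, so I lower.

Request:
arm_command(
  translation=[
    [-0.004,0.13,0],
    [0,0.15,0],
    [0,0.13,0],
    [0,0.05,0],
    [0,0.05,0],
    [0,0.05,0],
    [0,0,0],
    [0,0,0],
  ],
  twist=[
    [0,0,0],
    [0,0,0],
    [0,0,0],
    [0,0,0],
    [0,0,0],
    [0,0,0],
    [0,0,0],
    [0,0,0],
  ],
  fingers=[10,10,10,10,10,10,10,10],
)

```text
clock: 42.25
tool_pos: [0.5217, 0.3126, 0.0821]
tool_rot: [0.502, -0.502, 0.498, -0.498]
contact_force: [0.7, 0.1, -1.2]
opening: 0.0166
```

Request:
arm_command(
  translation=[
    [0,0,0],
    [0,0,0],
    [0,0,0],
    [0,-0.15,0],
    [0,-0.25,0],
    [0,-0.25,0],
    [0,-0.25,0],
    [0,0,0],
  ],
  twist=[
    [0,0,0],
    [0,0,0],
    [0,0,0],
    [0,0,0],
    [0,0,0],
    [0,0,0],
    [0,0,0],
    [0,0,0],
  ],
  fingers=[45,45,45,45,45,45,45,45],
)

```text
clock: 43.25
tool_pos: [0.5232, 0.3142, 0.2666]
tool_rot: [0.505, -0.499, 0.497, -0.499]
contact_force: [-0.2, 0.1, -0.5]
opening: 0.0449
```

Run:
```python
from h import *
holder_bars()
plan([.464,-.2365,.2],-94.3)
rows([.464,-.2365,.19],-94.3,16)
```

```text
scene bars [[0.4633, -0.2369, 0.129]] holder [ 0.5108 -0.2698] [0.116 0.176] 85.63
  handle [0.5268 0.0196] [0.071 0.018] 12.7
  tester bar top [0.5222 0.3062 0.1353] 0.1383
  tester bar top [0.5227 0.2643 0.1336] 0.1364
  tester bar top [0.5225 0.2214 0.1337] 0.137
  tester bar top [0.5221 0.1777 0.1342] 0.1378
side bars [[0.4625, -0.239, 0.1274]] holder [ 0.513 -0.271] [0.121 0.17 ] 85.65
  handle [0.5283 0.0174] [0.067 0.017] 9.19
  tester bar top [0.5234 0.2369 0.1327] 0.1362
t43.35 tcp [0.5215 0.3122 0.262 ] jawyaw 0.43 tilt 0.04 open 0.0452 F [ 0.1 -0.4  0.1] q7 -0.83
 turn units [-1.000e-04 -4.737e-01  2.000e-04] deg [-2.000e-02 -8.527e+01  4.000e-02] | shift after turn units [-0.0808  0.31   -2.7575]  shift w/o turn [ 2.7414  0.3104 -0.308 ]
translation [[0.171, 0.023, -0.019], [0.172, 0.022, -0.001], [0.172, 0.023, 0.016], [0.169, 0.022, 0.034], [0.165, 0.023, 0.051], [0.158, 0.022, 0.068], [0.151, 0.023, 0.084], [0.141, 0.022, 0.099], [0.13, 0.023, 0.113], [0.118, 0.022, 0.126], [0.104, 0.023, 0.137], [0.09, 0.022, 0.147], [0.074, 0.023, 0.156], [0.057, 0.022, 0.163], [0.04, 0.023, 0.168], [0.023, 0.022, 0.171]]
twist y 0.0329 deg/row 5.92
end [ 0.464  -0.2365  0.19  ] -94.33
```

Request:
arm_command(
  translation=[
    [0.171,0.023,-0.019],
    [0.172,0.022,-0.001],
    [0.172,0.023,0.016],
    [0.169,0.022,0.034],
    [0.165,0.023,0.051],
    [0.158,0.022,0.068],
    [0.151,0.023,0.084],
    [0.141,0.022,0.099],
  ],
  twist=[
    [0,0.0329,0],
    [0,0.0329,0],
    [0,0.0329,0],
    [0,0.0329,0],
    [0,0.0329,0],
    [0,0.0329,0],
    [0,0.0329,0],
    [0,0.0329,0],
  ],
  fingers=[45,45,45,45,45,45,45,45],
)

```text
clock: 44.35
tool_pos: [0.4915, 0.0367, 0.2241]
tool_rot: [0.257, -0.259, 0.659, -0.658]
contact_force: [0.9, 0.2, -0.2]
opening: 0.0449
```

Request:
arm_command(
  translation=[
    [0.13,0.023,0.113],
    [0.118,0.022,0.126],
    [0.104,0.023,0.137],
    [0.09,0.022,0.147],
    [0.074,0.023,0.156],
    [0.057,0.022,0.163],
    [0.04,0.023,0.168],
    [0.023,0.022,0.171],
  ],
  twist=[
    [0,0.0329,0],
    [0,0.0329,0],
    [0,0.0329,0],
    [0,0.0329,0],
    [0,0.0329,0],
    [0,0.0329,0],
    [0,0.0329,0],
    [0,0.0329,0],
  ],
  fingers=[45,45,45,45,45,45,45,45],
)

```text
clock: 45.35
tool_pos: [0.4636, -0.2382, 0.1892]
tool_rot: [-0.029, 0.028, 0.707, -0.706]
contact_force: [1.1, -0.8, 0.1]
opening: 0.0452
```

Request:
arm_command(
  translation=[
    [0,0.02,0],
    [0,0,0],
    [0,0,0],
    [0,0,0],
    [0,0,0],
    [0,0,0],
    [0,0,0],
    [0,0,0],
  ],
  twist=[
    [0,0,0],
    [0,0,0],
    [0,0,0],
    [0,0,0],
    [0,0,0],
    [0,0,0],
    [0,0,0],
    [0,0,0],
  ],
  fingers=[45,45,45,45,45,45,45,45],
)

```text
clock: 46.35
tool_pos: [0.4641, -0.2363, 0.1859]
tool_rot: [0.027, -0.027, -0.707, 0.707]
contact_force: [-0.6, 0.5, -0.9]
opening: 0.0454
```

Run:
```python
from h import *
wrist_bars()
plan([.464,-.2365,.076],-94.3)
```

```text
wristbar 789 [322. 219.] [ 0.4636 -0.2351  0.1295]
t46.40 tcp [ 0.4641 -0.2363  0.1859] jawyaw -94.31 tilt 0.00 open 0.0449 F [ 0.6 -1.4 -0.2] q7 -1.30
 turn units [-0.     -0.0001  0.    ] deg [-0.   -0.01  0.  ] | shift after turn units [4.000e-04 5.493e-01 1.100e-03]  shift w/o turn [4.000e-04 5.493e-01 1.100e-03]
```

Request:
arm_command(
  translation=[
    [0,0.15,0],
    [0,0.15,0],
    [0,0.15,0],
    [0,0.1,0],
    [0,0,0],
    [0,0,0],
    [0,0,0],
    [0,0,0],
  ],
  twist=[
    [0,0,0],
    [0,0,0],
    [0,0,0],
    [0,0,0],
    [0,0,0],
    [0,0,0],
    [0,0,0],
    [0,0,0],
  ],
  fingers=[45,45,45,45,45,45,10,10],
)

```text
clock: 47.4
tool_pos: [0.4649, -0.2362, 0.077]
tool_rot: [0.026, -0.027, -0.706, 0.707]
contact_force: [-0.1, 1.1, 4.5]
opening: 0.0163
```

Request:
arm_command(
  translation=[
    [0,0,0],
    [0,0,0],
    [0,0,0],
    [0,-0.1,0],
    [0,-0.2,0],
    [0,-0.2,0],
    [0,-0.2,0],
    [0,-0.2,0],
  ],
  twist=[
    [0,0,0],
    [0,0,0],
    [0,0,0],
    [0,0,0],
    [0,0,0],
    [0,0,0],
    [0,0,0],
    [0,0,0],
  ],
  fingers=[10,10,10,10,10,10,10,10],
)

```text
clock: 48.4
tool_pos: [0.4635, -0.2362, 0.257]
tool_rot: [0.027, -0.026, -0.707, 0.707]
contact_force: [0.4, -0.5, -2.0]
opening: 0.0167
```

Run:
```python
from h import *
rows([.5205,.3547,.265],0.5,16)
```

```text
translation [[-0.004, -0.002, -0.185], [-0.023, -0.003, -0.184], [-0.042, -0.002, -0.181], [-0.06, -0.003, -0.175], [-0.078, -0.002, -0.168], [-0.095, -0.003, -0.159], [-0.111, -0.002, -0.149], [-0.126, -0.003, -0.137], [-0.139, -0.002, -0.123], [-0.151, -0.003, -0.108], [-0.161, -0.002, -0.092], [-0.17, -0.003, -0.074], [-0.177, -0.002, -0.057], [-0.182, -0.003, -0.038], [-0.184, -0.002, -0.019], [-0.186, -0.003, 0.0]]
twist y -0.0329 deg/row -5.92
end [0.5204 0.3548 0.265 ] 0.43
```

Request:
arm_command(
  translation=[
    [-0.004,-0.002,-0.185],
    [-0.023,-0.003,-0.184],
    [-0.042,-0.002,-0.181],
    [-0.06,-0.003,-0.175],
    [-0.078,-0.002,-0.168],
    [-0.095,-0.003,-0.159],
    [-0.111,-0.002,-0.149],
    [-0.126,-0.003,-0.137],
  ],
  twist=[
    [0,-0.0329,0],
    [0,-0.0329,0],
    [0,-0.0329,0],
    [0,-0.0329,0],
    [0,-0.0329,0],
    [0,-0.0329,0],
    [0,-0.0329,0],
    [0,-0.0329,0],
  ],
  fingers=[10,10,10,10,10,10,10,10],
)

```text
clock: 49.4
tool_pos: [0.4922, 0.0599, 0.2597]
tool_rot: [-0.26, 0.261, -0.657, 0.657]
contact_force: [0.3, -0.6, -1.3]
opening: 0.017
```

Request:
arm_command(
  translation=[
    [-0.139,-0.002,-0.123],
    [-0.151,-0.003,-0.108],
    [-0.161,-0.002,-0.092],
    [-0.17,-0.003,-0.074],
    [-0.177,-0.002,-0.057],
    [-0.182,-0.003,-0.038],
    [-0.184,-0.002,-0.019],
    [-0.186,-0.003,0],
  ],
  twist=[
    [0,-0.0329,0],
    [0,-0.0329,0],
    [0,-0.0329,0],
    [0,-0.0329,0],
    [0,-0.0329,0],
    [0,-0.0329,0],
    [0,-0.0329,0],
    [0,-0.0329,0],
  ],
  fingers=[10,10,10,10,10,10,10,10],
)

```text
clock: 50.4
tool_pos: [0.521, 0.3552, 0.2634]
tool_rot: [-0.502, 0.503, -0.497, 0.498]
contact_force: [0.4, 1.2, -2.4]
opening: 0.0166
```

Request:
arm_command(
  translation=[
    [0,0.1,0],
    [0,0.15,0],
    [0,0.1,0],
    [0,0,0],
    [0,0,0],
    [0,0,0],
    [0,0,0],
    [0,0,0],
  ],
  twist=[
    [0,0,0],
    [0,0,0],
    [0,0,0],
    [0,0,0],
    [0,0,0],
    [0,0,0],
    [0,0,0],
    [0,0,0],
  ],
  fingers=[10,10,10,10,10,10,10,10],
)

```text
clock: 51.4
tool_pos: [0.5211, 0.3548, 0.1943]
tool_rot: [0.502, -0.502, 0.498, -0.498]
contact_force: [-0.4, -0.3, -2.1]
opening: 0.0165
```

Run:
```python
from h import *
plan([.5205,.3547,.082],0.5)
p,_,_=tool(); carried(p[0],p[1]-.002,p[2])
```

```text
t51.40 tcp [0.5211 0.3548 0.1943] jawyaw 0.43 tilt 0.04 open 0.0165 F [-0.4 -0.3 -2.1] q7 -0.94
 turn units [-0.0002 -0.0004 -0.0001] deg [-0.03 -0.07 -0.01] | shift after turn units [ 4.000e-04  5.614e-01 -3.000e-03]  shift w/o turn [ 5.000e-04  5.614e-01 -3.300e-03]
scene 91 centre [0.5197 0.3513] tilt(hi-lo) [-0.      0.0006] minz [0.1253 0.1271 0.1273]
side 56 centre [0.5231 0.3506] tilt(hi-lo) [ 0.     -0.0008] minz [0.1254 0.1268 0.1287]
```

Request:
arm_command(
  translation=[
    [-0.004,0.13,0],
    [0,0.15,0],
    [0,0.13,0],
    [0,0.05,0],
    [0,0.05,0],
    [0,0.05,0],
    [0,0,0],
    [0,0,0],
  ],
  twist=[
    [0,0,0],
    [0,0,0],
    [0,0,0],
    [0,0,0],
    [0,0,0],
    [0,0,0],
    [0,0,0],
    [0,0,0],
  ],
  fingers=[10,10,10,10,10,10,10,10],
)

```text
clock: 52.5
tool_pos: [0.5213, 0.3556, 0.0821]
tool_rot: [0.502, -0.502, 0.498, -0.498]
contact_force: [-0.1, -0.2, -2.8]
opening: 0.0168
```

Request:
arm_command(
  translation=[
    [0,0,0],
    [0,0,0],
    [0,0,0],
    [0,-0.15,0],
    [0,-0.25,0],
    [0,-0.25,0],
    [0,-0.25,0],
    [0,-0.1,0],
  ],
  twist=[
    [0,0,0],
    [0,0,0],
    [0,0,0],
    [0,0,0],
    [0,0,0],
    [0,0,0],
    [0,0,0],
    [0,0,0],
  ],
  fingers=[45,45,45,45,45,45,45,45],
)

```text
clock: 53.5
tool_pos: [0.5217, 0.3565, 0.2854]
tool_rot: [0.504, -0.5, 0.498, -0.498]
contact_force: [-0.0, 0.1, -0.3]
opening: 0.0452
```

Request:
arm_command(
  translation=[
    [0.18,0,0],
    [0.18,0,0],
    [0.18,0,0],
    [0.18,0,0],
    [0,0,0],
    [0,0,0],
    [0,0,0],
    [0,0,0],
  ],
  twist=[
    [0,0,0],
    [0,0,0],
    [0,0,0],
    [0,0,0],
    [0,0,0],
    [0,0,0],
    [0,0,0],
    [0,0,0],
  ],
  fingers=[45,45,45,45,45,45,45,45],
)

```text
clock: 54.5
tool_pos: [0.5217, 0.2126, 0.2817]
tool_rot: [-0.502, 0.502, -0.498, 0.497]
contact_force: [-0.1, 0.4, 0.1]
opening: 0.0449
```

Run:
```python
from h import *
holder_bars()
plan([.528,.0195,.25],0)
im,d=snap('scene','s10.png'); crop(im,320,90,480,220,5,'s10c.png')
im,d=snap('side','s11.png')
im,d=snap('wrist','s12.png')
```

```text
scene bars [] holder [ 0.5102 -0.2693] [0.117 0.176] 86.03
  handle [0.5274 0.0196] [0.07  0.018] 12.56
  tester bar top [0.5215 0.3496 0.134 ] 0.137
  tester bar top [0.5218 0.3081 0.1343] 0.1384
  tester bar top [0.5224 0.2644 0.1342] 0.1377
  tester bar top [0.5216 0.2222 0.134 ] 0.1372
  tester bar top [0.5225 0.1782 0.1347] 0.1378
side bars [] holder [ 0.5125 -0.2717] [0.123 0.17 ] 85.37
  handle [0.528  0.0184] [0.069 0.018] 8.94
  tester bar top [0.5228 0.25   0.1323] 0.1352
t54.60 tcp [0.5219 0.2122 0.2817] jawyaw 0.50 tilt 0.02 open 0.0449 F [-0.6  0.3  0.1] q7 -0.65
 turn units [ 0.0001  0.0028 -0.0001] deg [ 0.02  0.5  -0.01] | shift after turn units [0.9635 0.1587 0.0307]  shift w/o turn [0.9638 0.1585 0.0223]
```

View pics/s10c.png

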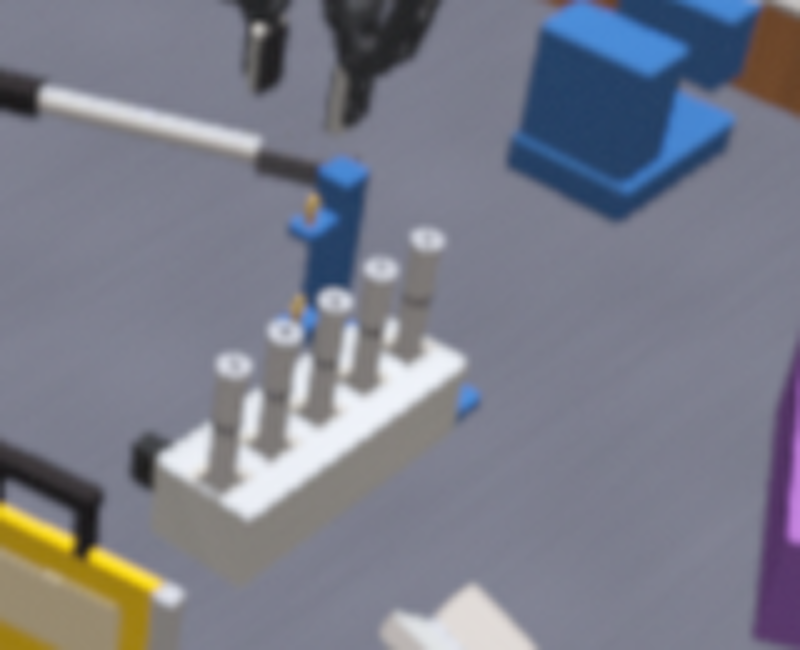

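View pics/s12.png

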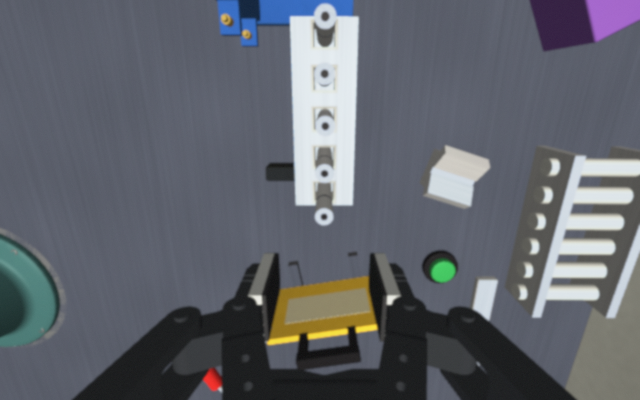

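```bash
cat >> h.py <<'E'
def guard_fit(x0,x1,y0,y1,zoff=0.):
    for n in ['scene','side']:
        im,d=snap(n); W=cloud(n,d); I=im.astype(int)
        m=(W[...,0]>x0)&(W[...,0]<x1)&(W[...,1]>y0)&(W[...,1]<y1)&(W[...,2]>.02+zoff)&(W[...,2]<.13+zoff)&(I[...,0]>I[...,2]+60)&(I[...,0]>110)
        P=W[m]; c=P.mean(0); u,s,vt=np.linalg.svd(P[:,:2]-c[:2],full_matrices=False)
        e=vt[0]; print(n,m.sum(),'panel c',c.round(4),'yaw',np.degrees(np.arctan2(e[1],e[0])).round(2)%180,'z',P[:,2].min().round(4),P[:,2].max().round(4))
E
python3 - <<'E'
from h import *
guard_fit(.4,.65,-.06,.09)
for n in ['scene','side']:
    im,d=snap(n); W=cloud(n,d); I=im.astype(int)
    m=(W[...,0]>.39)&(W[...,0]<.48)&(W[...,1]>.32)&(W[...,1]<.38)&(I[...,0]>I[...,2]+30)
    for lo,hi in [(.02,.05),(.095,.125)]:
        q=m&(W[...,2]>lo)&(W[...,2]<hi); print(n,q.sum(),W[q].mean(0).round(4) if q.sum() else '',np.argwhere(q).mean(0)[::-1].round(1) if q.sum() else '')
p=vision.camera_params('wrist'); im,d=snap('wrist')
cv2.imwrite('pics/pins.png',cv2.resize(im[0:60,200:280,::-1],None,fx=8,fy=8,interpolation=cv2.INTER_CUBIC))
print(rayplane(p,[227,18],.120),rayplane(p,[248,34],.044))
W=cloud('wrist',d,p); I=im.astype(int); m=(I[...,0]>I[...,2]+40)&(W[...,1]>.3)
k,lab,st,cen=cv2.connectedComponentsWithStats(m.astype(np.uint8))
for i in range(1,k): print(cen[i],st[i,4],W[lab==i].mean(0),W[lab==i][:,2].max())
E
```

```text
scene 856 panel c [0.5309 0.0178 0.0768] yaw 10.35 z 0.0201 0.1273
side 793 panel c [0.5272 0.0163 0.0718] yaw 10.280000000000001 z 0.02 0.124
scene 6 [0.434  0.3542 0.0367] [379.  150.5]
scene 8 [0.4339 0.3542 0.1124] [381.8 130.6]
side 4 [0.4358 0.3507 0.0358] [270.  175.5]
side 4 [0.4366 0.3501 0.1127] [269.  157.5]
[[0.43948808 0.35331088 0.12      ]] [[0.44011494 0.35256482 0.044     ]]
[225.8902439   18.97560976] 82 [0.43717026 0.35346201 0.11508829] 0.12084811869937456
[245.63829787  33.55319149] 47 [0.43672593 0.35357299 0.03988108] 0.045112420817513155
```

View pics/pins.png

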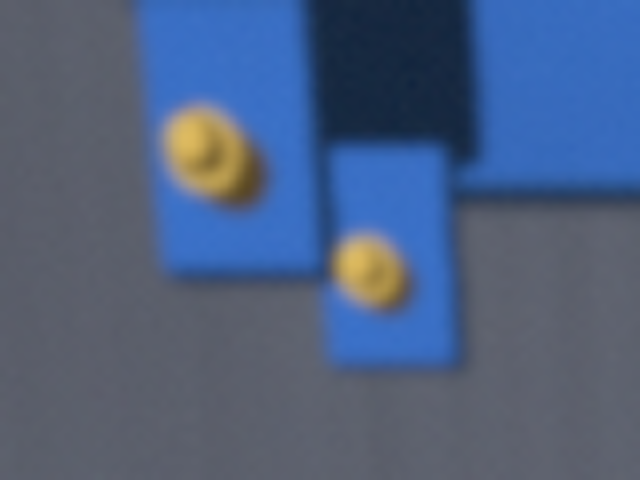

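Run:
```python
from h import *
rows([.5277,.019,.23],100.3,12)
```

```text
translation [[0.08, 0.022, 0.002], [0.08, 0.022, -0.01], [0.077, 0.022, -0.021], [0.073, 0.021, -0.032], [0.068, 0.022, -0.043], [0.061, 0.021, -0.052], [0.053, 0.022, -0.06], [0.044, 0.021, -0.067], [0.034, 0.022, -0.073], [0.022, 0.021, -0.077], [0.011, 0.022, -0.08], [-0.0, 0.021, -0.08]]
twist y -0.0462 deg/row -8.32
end [0.5277 0.0191 0.2301] 100.22
```

Request:
arm_command(
  translation=[
    [0.08,0.022,0.002],
    [0.08,0.022,-0.01],
    [0.077,0.022,-0.021],
    [0.073,0.021,-0.032],
    [0.068,0.022,-0.043],
    [0.061,0.021,-0.052],
    [0.053,0.022,-0.06],
    [0.044,0.021,-0.067],
  ],
  twist=[
    [0,-0.0462,0],
    [0,-0.0462,0],
    [0,-0.0462,0],
    [0,-0.0462,0],
    [0,-0.0462,0],
    [0,-0.0462,0],
    [0,-0.0462,0],
    [0,-0.0462,0],
  ],
  fingers=[45,45,45,45,45,45,45,45],
)

```text
clock: 56.0
tool_pos: [0.526, 0.0827, 0.2472]
tool_rot: [-0.693, 0.693, -0.14, 0.14]
contact_force: [0.4, -0.1, -0.6]
opening: 0.0452
```

Request:
arm_command(
  translation=[
    [0.034,0.022,-0.073],
    [0.022,0.021,-0.077],
    [0.011,0.022,-0.08],
    [0,0.021,-0.08],
    [0,0,0],
    [0,0,0],
    [0,0,0],
    [0,0,0],
  ],
  twist=[
    [0,-0.0462,0],
    [0,-0.0462,0],
    [0,-0.0462,0],
    [0,-0.0462,0],
    [0,0,0],
    [0,0,0],
    [0,0,0],
    [0,0,0],
  ],
  fingers=[45,45,45,45,45,45,45,45],
)

```text
clock: 57.0
tool_pos: [0.5277, 0.0198, 0.2303]
tool_rot: [-0.704, 0.704, 0.063, -0.063]
contact_force: [0.3, -0.1, -0.7]
opening: 0.0449
```

Run:
```python
from h import *
plan([.5277,.019,.133],100.3)
p=vision.camera_params('wrist'); im,d=snap('wrist','w20.png'); W=cloud('wrist',d,p)
m=(W[...,2]>.147)&(W[...,2]<.168)&(W[...,0]>.45)&(W[...,0]<.6)&(abs(W[...,1]-.02)<.05)&(im.max(-1)<80)
k,lab,st,cen=cv2.connectedComponentsWithStats(m.astype(np.uint8)); i=1+np.argmax(st[1:,4])
P=W[lab==i]; print(len(P),cv2.minAreaRect(P[:,:2].astype(np.float32)),np.median(P[:,2]),cen[i])
I=im.astype(int)
m=(W[...,2]>.112)&(W[...,2]<.124)&(I[...,0]>I[...,2]+60); P=W[m]; c=P.mean(0); u,s,vt=np.linalg.svd(P[:,:2]-c[:2],full_matrices=False); print('panel top',len(P),c,np.degrees(np.arctan2(vt[0,1],vt[0,0])))
```

```text
t57.00 tcp [0.5277 0.0198 0.2303] jawyaw 100.25 tilt 0.03 open 0.0449 F [ 0.3 -0.1 -0.7] q7 1.26
 turn units [ 0.0001 -0.0003  0.0001] deg [ 0.02 -0.05  0.02] | shift after turn units [-0.0009  0.4866 -0.0039]  shift w/o turn [-0.0011  0.4866 -0.0037]
1698 ((0.5270624756813049, 0.021311182528734207), (0.06961970776319504, 0.01349705271422863), 10.16068172454834) 0.15882605264843058 [326.36277974 208.70318021]
panel top 677 [0.50005393 0.01607411 0.11761504] 10.530907558770208
```

View pics/w20.png

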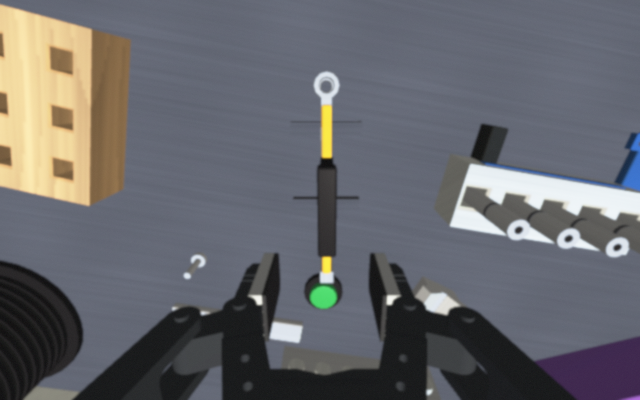

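Request:
arm_command(
  translation=[
    [0,0.15,0],
    [0,0.15,0],
    [0,0.12,0],
    [0,0.065,0],
    [0,0,0],
    [0,0,0],
    [0,0,0],
    [0,0,0],
  ],
  twist=[
    [0,0,0],
    [0,0,0],
    [0,0,0],
    [0,0,0],
    [0,0,0],
    [0,0,0],
    [0,0,0],
    [0,0,0],
  ],
  fingers=[45,45,45,45,45,45,5,5],
)

```text
clock: 58.05
tool_pos: [0.5281, 0.0197, 0.1338]
tool_rot: [0.704, -0.704, -0.063, 0.063]
contact_force: [-1.9, 1.7, -0.2]
opening: 0.0129
```

Request:
arm_command(
  translation=[
    [0,0,0],
    [0,0,0],
    [0,0,0],
    [0,0,0],
    [0,-0.05,0],
    [0,-0.05,0],
    [0,-0.05,0],
    [0,0,0],
  ],
  twist=[
    [0,0,0],
    [0,0,0],
    [0,0,0],
    [0,0,0],
    [0,0,0],
    [0,0,0],
    [0,0,0],
    [0,0,0],
  ],
  fingers=[5,5,5,5,5,5,5,5],
)

```text
clock: 59.05
tool_pos: [0.5283, 0.0189, 0.1639]
tool_rot: [-0.704, 0.704, 0.064, -0.062]
contact_force: [-0.7, -0.1, -4.1]
opening: 0.013
```

Run:
```python
from h import *
plan([.5277,.019,.30],100.3)
guard_fit(.4,.65,-.06,.09,.03)
im,d=snap('side','s20.png')
crop(im,230,130,350,250,5,'s20c.png')
```

```text
t59.05 tcp [0.5283 0.0189 0.1639] jawyaw 100.20 tilt 0.11 open 0.0130 F [-0.7 -0.1 -4.1] q7 1.19
 turn units [ 0.0002 -0.0005  0.0006] deg [ 0.03 -0.1   0.1 ] | shift after turn units [-0.003  -0.6803  0.0009]  shift w/o turn [-1.800e-03 -6.803e-01  5.000e-04]
scene 881 panel c [0.5323 0.016  0.1068] yaw 10.3 z 0.05 0.1547
side 805 panel c [0.5267 0.0139 0.1021] yaw 10.289999999999992 z 0.0502 0.1536
```

View pics/s20c.png

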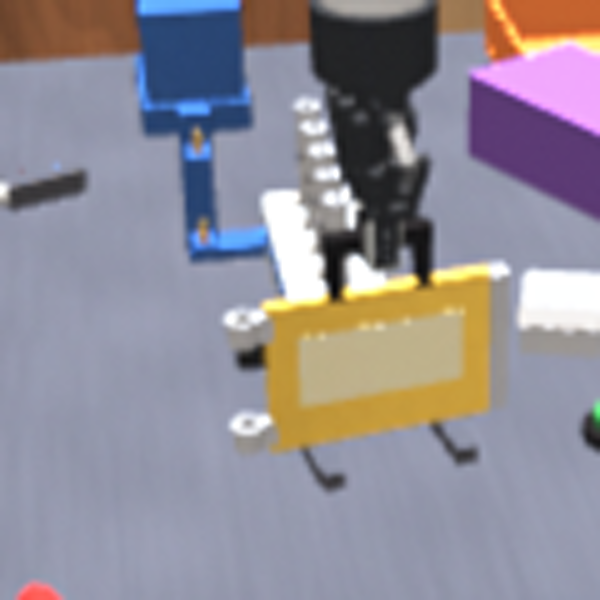

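Run:
```python
from h import *
rows([.392,.266,.30],0.4,20,p0=[.5283,.0189,.30],yaw0=100.2)
```

```text
translation [[-0.023, 0.0, 0.067], [-0.028, 0.0, 0.065], [-0.034, 0.0, 0.062], [-0.039, 0.0, 0.059], [-0.044, 0.0, 0.055], [-0.049, 0.0, 0.051], [-0.053, 0.0, 0.047], [-0.057, 0.0, 0.042], [-0.06, 0.0, 0.037], [-0.063, 0.0, 0.031], [-0.066, 0.0, 0.026], [-0.068, -0.0, 0.02], [-0.069, 0.0, 0.014], [-0.07, 0.0, 0.008], [-0.07, 0.0, 0.002], [-0.07, 0.0, -0.004], [-0.07, 0.0, -0.01], [-0.068, 0.0, -0.017], [-0.067, 0.0, -0.022], [-0.064, 0.0, -0.028]]
twist y 0.0277 deg/row 4.99
end [0.3921 0.2659 0.3   ] 0.48
```

Request:
arm_command(
  translation=[
    [0,-0.1,0],
    [0,-0.16,0],
    [0,-0.16,0],
    [0,-0.16,0],
    [0,-0.1,0],
    [0,0,0],
    [0,0,0],
    [0,0,0],
  ],
  twist=[
    [0,0,0],
    [0,0,0],
    [0,0,0],
    [0,0,0],
    [0,0,0],
    [0,0,0],
    [0,0,0],
    [0,0,0],
  ],
  fingers=[5,5,5,5,5,5,5,5],
)

```text
clock: 60.2
tool_pos: [0.527, 0.0189, 0.2978]
tool_rot: [0.704, -0.704, -0.062, 0.064]
contact_force: [-0.1, 0.6, -4.5]
opening: 0.0127
```

Request:
arm_command(
  translation=[
    [-0.023,0,0.067],
    [-0.028,0,0.065],
    [-0.034,0,0.062],
    [-0.039,0,0.059],
    [-0.044,0,0.055],
    [-0.049,0,0.051],
    [-0.053,0,0.047],
    [-0.057,0,0.042],
  ],
  twist=[
    [0,0.0277,0],
    [0,0.0277,0],
    [0,0.0277,0],
    [0,0.0277,0],
    [0,0.0277,0],
    [0,0.0277,0],
    [0,0.0277,0],
    [0,0.0277,0],
  ],
  fingers=[5,5,5,5,5,5,5,5],
)

```text
clock: 61.2
tool_pos: [0.4723, 0.1186, 0.2982]
tool_rot: [-0.683, 0.683, -0.182, 0.181]
contact_force: [0.6, 0.3, -4.9]
opening: 0.0127
```

Request:
arm_command(
  translation=[
    [-0.06,0,0.037],
    [-0.063,0,0.031],
    [-0.066,0,0.026],
    [-0.068,0,0.02],
    [-0.069,0,0.014],
    [-0.07,0,0.008],
    [-0.07,0,0.002],
    [-0.07,0,-0.004],
  ],
  twist=[
    [0,0.0277,0],
    [0,0.0277,0],
    [0,0.0277,0],
    [0,0.0277,0],
    [0,0.0277,0],
    [0,0.0277,0],
    [0,0.0277,0],
    [0,0.0277,0],
  ],
  fingers=[5,5,5,5,5,5,5,5],
)

```text
clock: 62.2
tool_pos: [0.4178, 0.2172, 0.2983]
tool_rot: [-0.58, 0.581, -0.404, 0.404]
contact_force: [-0.1, -0.1, -4.9]
opening: 0.0125
```

Request:
arm_command(
  translation=[
    [-0.07,0,-0.01],
    [-0.068,0,-0.017],
    [-0.067,0,-0.022],
    [-0.064,0,-0.028],
    [0,0,0],
    [0,0,0],
    [0,0,0],
    [0,0,0],
  ],
  twist=[
    [0,0.0277,0],
    [0,0.0277,0],
    [0,0.0277,0],
    [0,0.0277,0],
    [0,0,0],
    [0,0,0],
    [0,0,0],
    [0,0,0],
  ],
  fingers=[5,5,5,5,5,5,5,5],
)

```text
clock: 63.2
tool_pos: [0.3916, 0.2656, 0.299]
tool_rot: [-0.502, 0.502, -0.498, 0.498]
contact_force: [0.2, 0.1, -5.5]
opening: 0.0129
```

Run:
```python
from h import *
plan([.392,.266,.175],0.45)
im,d=snap('scene'); crop(im,300,60,440,200,5,'sg1.png')
im,d=snap('side'); crop(im,210,90,330,210,5,'sg2.png')
guard_fit(.34,.44,.15,.4,.165)
```

```text
t63.20 tcp [0.3916 0.2656 0.299 ] jawyaw 0.48 tilt 0.01 open 0.0129 F [ 0.2  0.1 -5.5] q7 -0.81
 turn units [0.     0.0002 0.0001] deg [0.01 0.03 0.01] | shift after turn units [-0.0019  0.6199  0.0019]  shift w/o turn [-0.002   0.6199  0.002 ]
scene 669 panel c [0.395  0.2622 0.2414] yaw 90.57 z 0.1851 0.2893
side 16 panel c [0.393  0.229  0.2779] yaw 92.14 z 0.2538 0.2851
```

View pics/sg1.png

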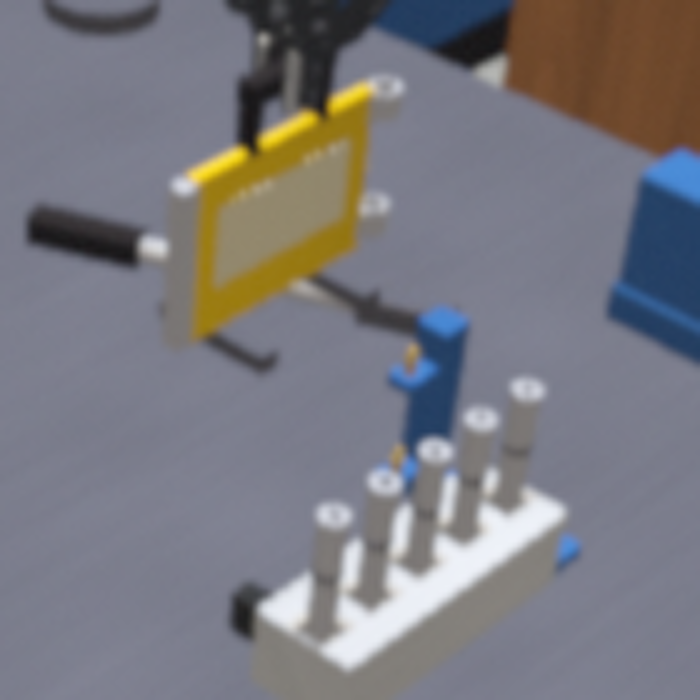

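View pics/sg2.png

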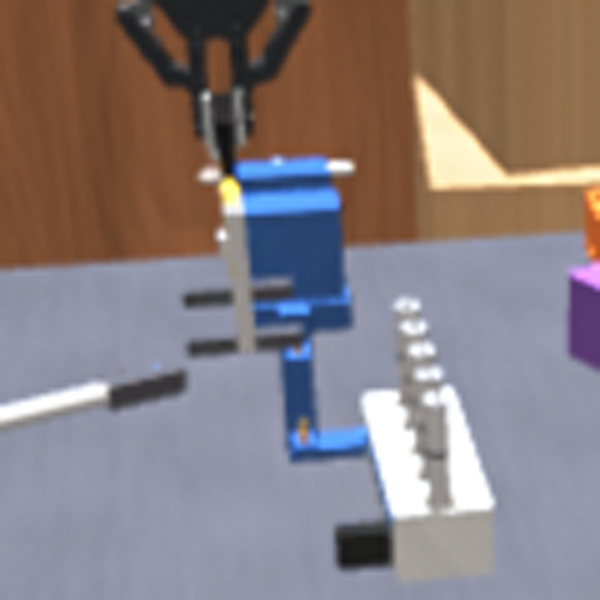

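Run:
```python
from h import *
z=np.load('scene0.npz'); W=z['W']
for u,v in [(310,105),(325,108),(345,112),(360,116),(370,120),(380,123),(384,124)]: print(u,v,W[v,u].round(3))
z=np.load('side0.npz'); W=z['W']
for u,v in [(180,181),(210,174),(235,169),(243,167)]: print(u,v,W[v,u].round(3))
```

```text
310 105 [0.064 0.405 0.015]
325 108 [0.121 0.425 0.02 ]
345 112 [0.191 0.457 0.022]
360 116 [0.242 0.481 0.019]
370 120 [0.28  0.492 0.015]
380 123 [0.312 0.509 0.011]
384 124 [0.426 0.372 0.124]
180 181 [0.085 0.404 0.017]
210 174 [0.197 0.46  0.012]
235 169 [0.297 0.5   0.007]
243 167 [0.331 0.507 0.011]
```

Request:
arm_command(
  translation=[
    [0,0.1,0],
    [0,0.15,0],
    [0,0.15,0],
    [0,0.15,0],
    [0,0.08,0],
    [0,0,0],
    [0,0,0],
    [0,0,0],
  ],
  twist=[
    [0,0,0],
    [0,0,0],
    [0,0,0],
    [0,0,0],
    [0,0,0],
    [0,0,0],
    [0,0,0],
    [0,0,0],
  ],
  fingers=[5,5,5,5,5,5,5,5],
)

```text
clock: 64.4
tool_pos: [0.392, 0.2665, 0.1741]
tool_rot: [0.503, -0.501, 0.497, -0.498]
contact_force: [0.4, -0.1, -5.4]
opening: 0.0126
```

```bash
cat > kp.py <<'E'
from h import *
def upcrop(n,x0,y0,x1,y1,s,out):
    im,d=snap(n); crop(im,x0,y0,x1,y1,s,out); return im,d
plan([.436,.266,.173],0.45)
p=vision.camera_params('wrist'); im,d=snap('wrist','wk.png')
im,d=snap('scene'); crop(im,335,100,415,180,8,'ka.png')
E
python3 kp.py
```

```text
t64.40 tcp [0.392  0.2665 0.1741] jawyaw 0.50 tilt 0.13 open 0.0126 F [ 0.4 -0.1 -5.4] q7 -0.98
 turn units [-0.0007  0.0003 -0.0003] deg [-0.12  0.05 -0.05] | shift after turn units [0.0044 0.0057 0.2198]  shift w/o turn [0.0046 0.0061 0.2198]
```

View pics/wk.png

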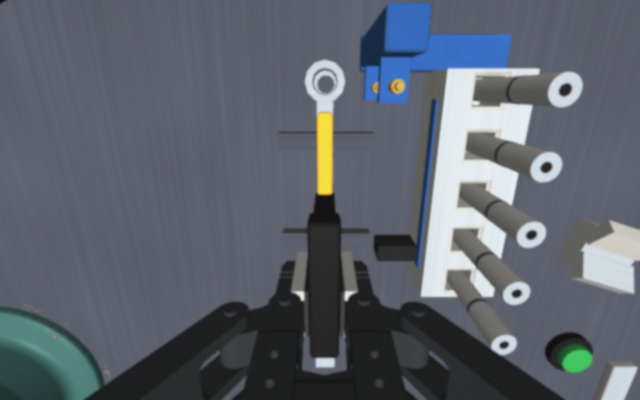

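View pics/ka.png

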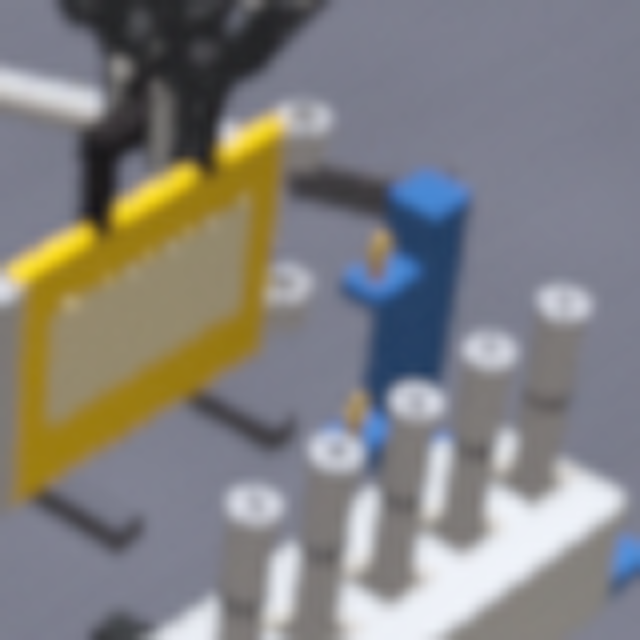

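```bash
cat > kp2.py <<'E'
from h import *
import sys
p=vision.camera_params('wrist'); tp,_,_=tool(); im,d=snap('wrist'); I=im.astype(int)
W=cloud('wrist',d,p)
sol=tp[2]-.1338; print('tcp',tp.round(4),'soles',round(sol,4))
W2=im[50:120,295:425]; cv2.imwrite('pics/'+sys.argv[1],cv2.resize(W2[...,::-1],None,fx=6,fy=6,interpolation=cv2.INTER_CUBIC))
# ring top
m=(I.min(-1)>150)&(W[...,2]>sol+.104)&(W[...,2]<sol+.120)&(W[...,1]>tp[1]+.05)
k,lab,st,cen=cv2.connectedComponentsWithStats(m.astype(np.uint8)); 
if k>1:
    i=1+np.argmax(st[1:,4]); c=[st[i,0]+st[i,2]/2-.5,st[i,1]+st[i,2]/2-.5]
    P=W[lab==i]; print('ring px box',st[i],'z',np.median(P[:,2]).round(4))
    cnt,_=cv2.findContours((lab==i).astype(np.uint8),cv2.RETR_CCOMP,cv2.CHAIN_APPROX_NONE)
    for cc in cnt:
        if len(cc)>12:
            e=cv2.fitEllipse(cc); print(' ellipse',np.round(e[0],1),np.round(e[1],1),'knuckle xy',rayplane(p,e[0],sol+.112).round(4))
m=(I[...,0]>I[...,2]+60)&(I[...,0]>120)&(W[...,1]>.33)&(W[...,2]>.02)&(W[...,2]<.125)
k,lab,st,cen=cv2.connectedComponentsWithStats(m.astype(np.uint8))
for i in range(1,k):
    if st[i,4]>5: P=W[lab==i]; print('pin px',cen[i].round(1),st[i],P[:,2].max().round(4),'mean',P.mean(0).round(4),'ray .111/.035',rayplane(p,cen[i],.112 if P[:,2].max()>.08 else .036).round(4))
E
python3 kp2.py kk1.png
```

```text
tcp [0.3918 0.2663 0.1738] soles 0.04
ring px box [ 305   60   40   54 1015] z 0.1523
 ellipse [324.4  84.3] [37.5 52.2] knuckle xy [[0.3914 0.3539 0.152 ]]
 ellipse [324.2  80.6] [24.5 26.9] knuckle xy [[0.3913 0.3555 0.152 ]]
pin px [397.3  85.5] [391  80  14  12 137] 0.1212 mean [0.4346 0.3542 0.1166] ray .111/.035 [[0.4356 0.3542 0.112 ]]
pin px [375.4  86.6] [373  83   6   8  38] 0.0962 mean [0.4329 0.3542 0.0442] ray .111/.035 [[0.4225 0.3535 0.112 ]]
```

View pics/kk1.png

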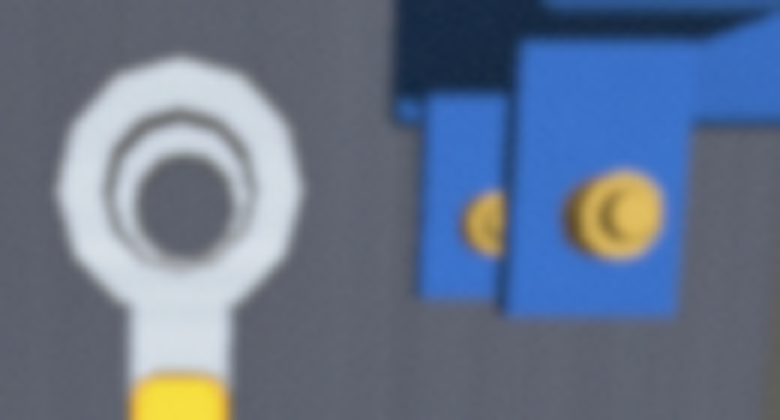

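Run:
```python
from h import *
p=vision.camera_params('wrist'); plan([.436,.266,.173],.45)
print(rayplane(p,[400.3,84.7],.12),rayplane(p,[325,80.4],.152))
```

```text
t64.55 tcp [0.3917 0.2662 0.1736] jawyaw 0.50 tilt 0.07 open 0.0129 F [-0.5  0.1 -5.8] q7 -0.98
 turn units [-0.0004  0.0003 -0.0001] deg [-0.07  0.05 -0.01] | shift after turn units [0.0025 0.0032 0.2215]  shift w/o turn [0.0027 0.0034 0.2215]
[[0.43542238 0.35444594 0.12      ]] [[0.39158045 0.35554127 0.152     ]]
```

Request:
arm_command(
  translation=[
    [0.0075,0,0.04],
    [0,0,0.06],
    [0,0,0.06],
    [0,0,0.04],
    [0,0,0.019],
    [0,0,0],
    [0,0,0],
    [0,0,0],
  ],
  twist=[
    [0,0,0],
    [0,0,0],
    [0,0,0],
    [0,0,0],
    [0,0,0],
    [0,0,0],
    [0,0,0],
    [0,0,0],
  ],
  fingers=[5,5,5,5,5,5,5,5],
)

```text
clock: 65.55
tool_pos: [0.4348, 0.265, 0.1731]
tool_rot: [-0.502, 0.502, -0.498, 0.498]
contact_force: [1.0, 0.0, -4.6]
opening: 0.0126
```

```bash
python3 kp2.py kk2.png
python3 - <<'E'
from h import *
plan([.436,.266,.173],.45)
im,d=snap('scene'); crop(im,335,100,415,180,8,'ka2.png')
im,d=snap('side'); crop(im,230,120,310,200,8,'kb2.png')
E
```

```text
tcp [0.4348 0.265  0.1731] soles 0.0393
ring px box [305  60  40  54 966] z 0.1515
 ellipse [324.4  84.3] [37.4 51.7] knuckle xy [[0.4343 0.3526 0.1513]]
 ellipse [324.5  81.1] [25.8 27.6] knuckle xy [[0.4344 0.3541 0.1513]]
pin px [326.6  82.4] [321  76  12  13 118] 0.1213 mean [0.4357 0.3542 0.117 ] ray .111/.035 [[0.4358 0.3543 0.112 ]]
t65.60 tcp [0.4349 0.265  0.1731] jawyaw 0.53 tilt 0.01 open 0.0131 F [ 0.2 -0.  -5. ] q7 -0.94
 turn units [-0.      0.0004  0.0001] deg [-0.    0.08  0.01] | shift after turn units [-0.005   0.0005  0.0054]  shift w/o turn [-0.005   0.0005  0.0054]
```

View pics/kk2.png

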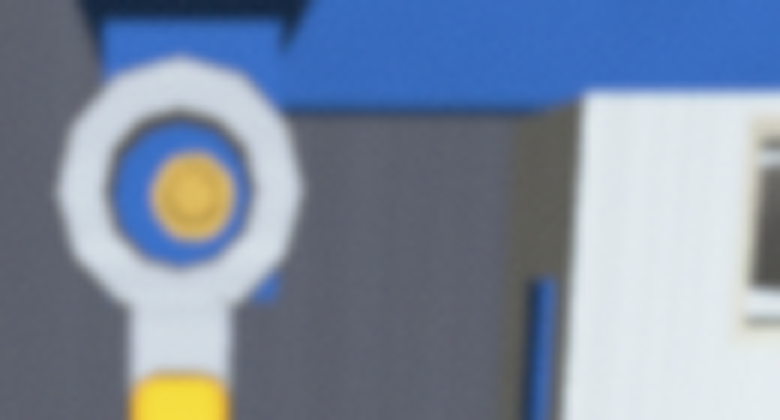

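View pics/ka2.png

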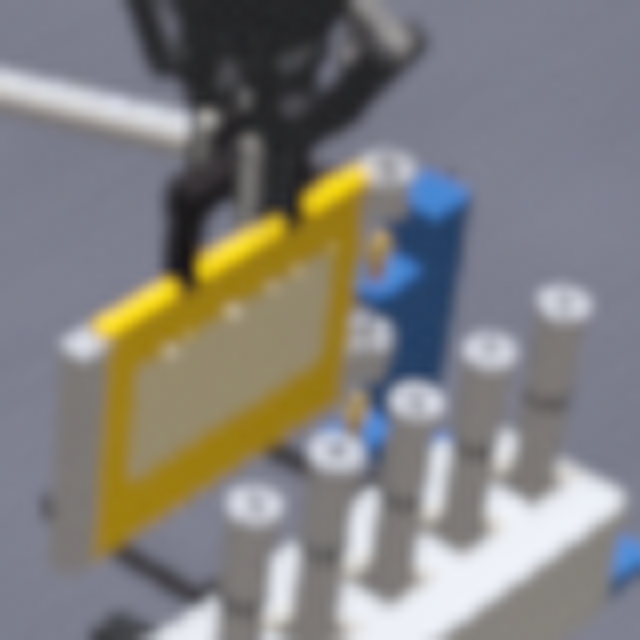

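View pics/kb2.png

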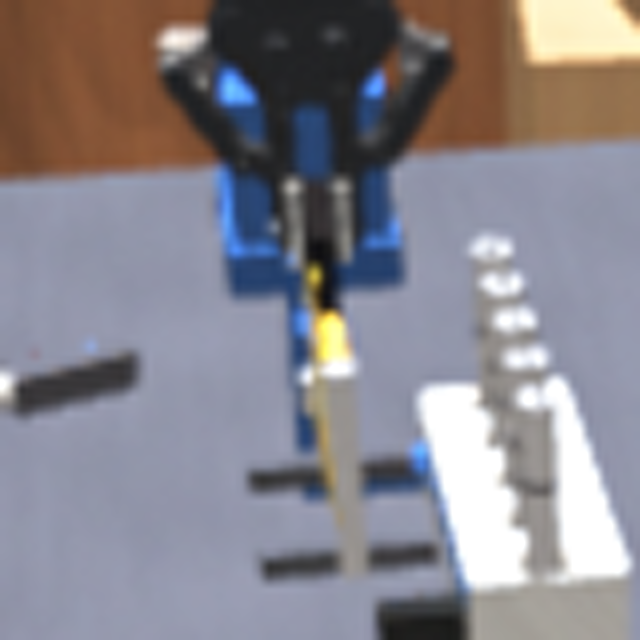

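Request:
arm_command(
  translation=[
    [0,0,0.005],
    [0,0.02,0],
    [0,0.02,0],
    [0,0.02,0],
    [0,0.02,0],
    [0,0.02,0],
    [0,0,0],
    [0,0,0],
  ],
  twist=[
    [0,0,0],
    [0,0,0],
    [0,0,0],
    [0,0,0],
    [0,0,0],
    [0,0,0],
    [0,0,0],
    [0,0,0],
  ],
  fingers=[5,5,5,5,5,5,5,5],
)

```text
clock: 66.7
tool_pos: [0.4362, 0.2651, 0.1531]
tool_rot: [0.502, -0.502, 0.498, -0.498]
contact_force: [0.8, 0.1, -6.4]
opening: 0.013
```

```bash
python3 kp2.py kk3.png
python3 - <<'E'
from h import *
plan([.436,.266,.1418],.45)
im,d=snap('scene'); crop(im,335,100,415,180,8,'ka3.png')
E
```

```text
tcp [0.4362 0.2651 0.1531] soles 0.0193
ring px box [486  65  38  40 995] z 0.1349
 ellipse [504.7  84.5] [34.1 42. ] knuckle xy [[0.5233 0.3533 0.1313]]
 ellipse [505.1  85.1] [14.6 18. ] knuckle xy [[0.5235 0.3531 0.1313]]
pin px [324.3  81.5] [318  75  13  14 149] 0.1213 mean [0.4357 0.3543 0.1167] ray .111/.035 [[0.4358 0.3544 0.112 ]]
t66.75 tcp [0.4362 0.2651 0.1532] jawyaw 0.51 tilt 0.02 open 0.0128 F [ 1.1 -0.3 -4.9] q7 -0.97
 turn units [-0.0001  0.0004 -0.0001] deg [-0.01  0.06 -0.01] | shift after turn units [-0.0044  0.057  -0.0012]  shift w/o turn [-0.0044  0.057  -0.0012]
```

View pics/kk3.png

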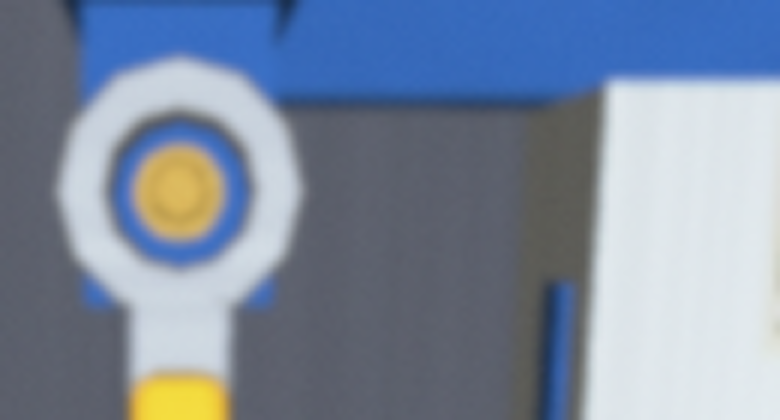

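View pics/ka3.png

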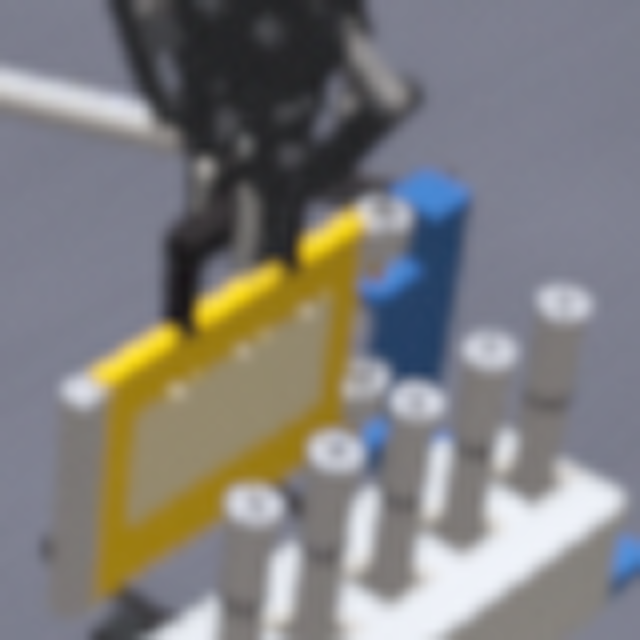

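Request:
arm_command(
  translation=[
    [0,0.015,0],
    [0,0.015,0],
    [0,0.015,0],
    [0,0.01,0],
    [0,0,0],
    [0,0,0],
    [0,0,0],
    [0,0,0],
  ],
  twist=[
    [0,0,0],
    [0,0,0],
    [0,0,0],
    [0,0,0],
    [0,0,0],
    [0,0,0],
    [0,0,0],
    [0,0,0],
  ],
  fingers=[5,5,5,5,5,5,5,5],
)

```text
clock: 67.8
tool_pos: [0.4362, 0.265, 0.1421]
tool_rot: [0.502, -0.502, 0.498, -0.498]
contact_force: [-0.1, -0.6, -5.2]
opening: 0.013
```

Request:
arm_command(
  translation=[
    [0,0.003,0],
    [0,0.002,0],
    [0,0,0],
    [0,0,0],
    [0,0,0],
    [0,0,0],
    [0,0,0],
    [0,0,0],
  ],
  twist=[
    [0,0,0],
    [0,0,0],
    [0,0,0],
    [0,0,0],
    [0,0,0],
    [0,0,0],
    [0,0,0],
    [0,0,0],
  ],
  fingers=[5,5,5,5,5,5,5,5],
)

```text
clock: 68.8
tool_pos: [0.4362, 0.2649, 0.1411]
tool_rot: [0.502, -0.502, 0.498, -0.498]
contact_force: [0.3, -1.3, -2.3]
opening: 0.013
```

Now the weight is shifting onto the pins. Release and retreat upward.

Request:
arm_command(
  translation=[
    [0,0,0],
    [0,0,0],
    [0,0,0],
    [0,0,0],
    [0,-0.05,0],
    [0,-0.1,0],
    [0,-0.15,0],
    [0,0,0],
  ],
  twist=[
    [0,0,0],
    [0,0,0],
    [0,0,0],
    [0,0,0],
    [0,0,0],
    [0,0,0],
    [0,0,0],
    [0,0,0],
  ],
  fingers=[40,40,40,40,40,40,40,40],
)

```text
clock: 69.8
tool_pos: [0.4376, 0.2662, 0.2043]
tool_rot: [0.504, -0.5, 0.497, -0.499]
contact_force: [0.7, -0.7, -0.4]
opening: 0.0403
```

Run:
```python
from h import *
plan([.697,.0445,.15],0)
p=vision.camera_params('wrist'); im,d=snap('wrist','wh.png')
im,d=snap('scene'); crop(im,320,90,480,220,5,'kh.png')
guard_fit(.4,.47,.15,.4,.0)
holder_bars()
```

```text
t69.80 tcp [0.4376 0.2662 0.2043] jawyaw 0.50 tilt 0.33 open 0.0403 F [ 0.7 -0.7 -0.4] q7 -0.91
 turn units [-0.0017  0.0028 -0.0007] deg [-0.31  0.5  -0.13] | shift after turn units [1.1086 0.2716 1.297 ]  shift w/o turn [1.1205 0.2759 1.2858]
scene 497 panel c [0.4399 0.2572 0.0847] yaw 90.91 z 0.0208 0.1295
side 39 panel c [0.4364 0.2445 0.0998] yaw 92.71 z 0.03 0.1222
scene bars [] holder [ 0.5107 -0.2698] [0.117 0.174] 86.13
  tester bar top [0.5215 0.3508 0.1345] 0.1383
  tester bar top [0.523  0.3069 0.1351] 0.1388
  tester bar top [0.523  0.2635 0.1345] 0.137
  tester bar top [0.5214 0.2224 0.1339] 0.1368
  tester bar top [0.5219 0.1772 0.1353] 0.1382
side bars [] holder [ 0.5126 -0.2706] [0.121 0.17 ] 84.96
  tester bar top [0.5225 0.2519 0.1324] 0.1354
```

View pics/wh.png

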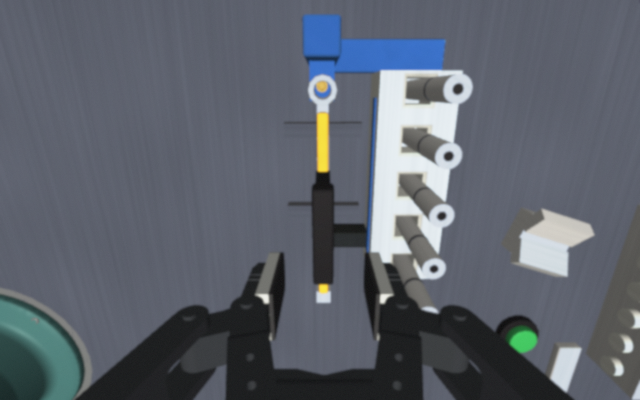

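View pics/kh.png

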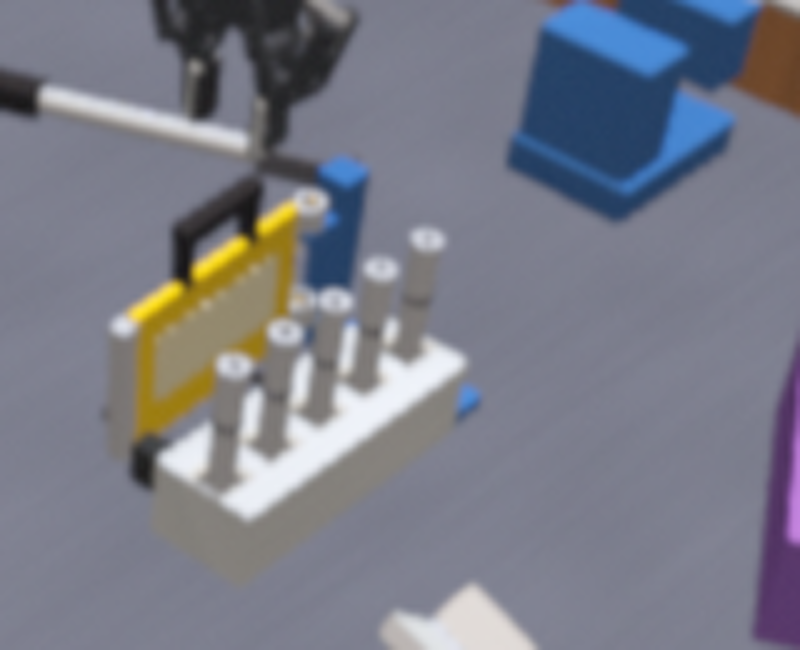

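Run:
```python
from h import *
p=vision.camera_params('wrist'); im,d=snap('wrist'); W=cloud('wrist',d,p); I=im.astype(int)
m=(W[...,2]>.15)&(W[...,2]<.19)&(abs(W[...,0]-.436)<.02)&(abs(W[...,1]-.266)<.05)&(I.max(-1)<70); print('handle top',np.median(W[m][:,2]),m.sum())
m=(I.min(-1)>150)&(W[...,2]>.105)&(W[...,2]<.14)&(abs(W[...,0]-.436)<.02)&(abs(W[...,1]-.355)<.02); print('knuckle top',np.median(W[m][:,2]),W[m].mean(0),m.sum())
m=(I[...,1]>I[...,0]+50)&(W[...,0]>.6); print('btn',np.median(W[m],axis=0),m.sum())
m=(I[...,0]>I[...,2]+50)&(abs(W[...,0]-.436)<.012)&(W[...,1]>.34); print('pin',W[m].max(0),m.sum())
m=(I[...,0]>I[...,2]+60)&(W[...,2]>.11)&(W[...,2]<.14)&(abs(W[...,0]-.436)<.02)&(W[...,1]<.34);P=W[m]; print('panel top z',np.median(P[:,2]),np.polyfit(P[:,1],P[:,0],1))
rows([.697,.0445,.24],0.5,12)
```

```text
handle top 0.16210252284139462 2191
knuckle top 0.11999875641004953 [0.43610902 0.34959843 0.11992855] 541
btn [0.69475925 0.05231655 0.02178041] 615
pin [0.43917171 0.35723571 0.12110619] 93
panel top z 0.12380095386852968 [-0.01224672  0.44034713]
translation [[0.093, -0.016, 0.108], [0.093, -0.017, 0.108], [0.093, -0.016, 0.108], [0.093, -0.017, 0.108], [0.093, -0.016, 0.108], [0.093, -0.017, 0.108], [0.092, -0.016, 0.108], [0.093, -0.017, 0.108], [0.092, -0.016, 0.108], [0.093, -0.017, 0.108], [0.092, -0.016, 0.108], [0.093, -0.017, 0.108]]
twist y 0.0 deg/row 0.0
end [0.697  0.0445 0.24  ] 0.52
```

Request:
arm_command(
  translation=[
    [0,-0.1,0],
    [0.093,-0.01,0.108],
    [0.093,-0.01,0.108],
    [0.093,-0.01,0.108],
    [0.093,-0.01,0.108],
    [0.093,-0.01,0.108],
    [0.093,-0.01,0.108],
    [0.093,-0.01,0.108],
  ],
  twist=[
    [0,0,0],
    [0,0,0],
    [0,0,0],
    [0,0,0],
    [0,0,0],
    [0,0,0],
    [0,0,0],
    [0,0,0],
  ],
  fingers=[40,40,20,5,0,0,0,0],
)

```text
clock: 71.15
tool_pos: [0.5889, 0.1355, 0.2344]
tool_rot: [-0.502, 0.503, -0.498, 0.497]
contact_force: [-0.1, 0.2, -0.4]
opening: 0.0
```

Request:
arm_command(
  translation=[
    [0.093,0,0.108],
    [0.093,0,0.108],
    [0.093,0,0.108],
    [0.06,0,0.07],
    [0.0,0.1,0.03],
    [0,0.1,0],
    [0,0,0],
    [0,0,0],
  ],
  twist=[
    [0,0,0],
    [0,0,0],
    [0,0,0],
    [0,0,0],
    [0,0,0],
    [0,0,0],
    [0,0,0],
    [0,0,0],
  ],
  fingers=[0,0,0,0,0,0,0,0],
)

```text
clock: 72.15
tool_pos: [0.6735, 0.07, 0.1951]
tool_rot: [0.503, -0.503, 0.498, -0.497]
contact_force: [-0.1, 0.2, 0.1]
opening: -0.0002
```

Run:
```python
from h import *
plan([.697,.0455,.05],0.5)
p=vision.camera_params('wrist'); im,d=snap('wrist','wb.png'); W=cloud('wrist',d,p); I=im.astype(int)
m=(I[...,1]>I[...,0]+50)&(W[...,0]>.6); print('btn w',W[m].mean(0),(W[m].min(0)+W[m].max(0))/2,W[m].max(0),m.sum(), W[m].max(0)-W[m].min(0))
for n in ['scene','side']:
    im,d=snap(n); W=cloud(n,d); I=im.astype(int); m=(I[...,1]>I[...,0]+50)&(abs(W[...,0]-.697)<.04)&(abs(W[...,1]-.045)<.04)
    P=W[m]; print(n,P.mean(0),(P.min(0)+P.max(0))/2,P.max(0),m.sum())
```

```text
t72.15 tcp [0.6735 0.07   0.1951] jawyaw 0.58 tilt 0.02 open -0.0002 F [-0.1  0.2  0.1] q7 -0.46
 turn units [ 0.0001  0.0005 -0.0001] deg [ 0.01  0.08 -0.02] | shift after turn units [0.1236 0.7255 0.1163]  shift w/o turn [0.124  0.7254 0.1163]
btn w [0.69655456 0.04964033 0.02101194] [0.69727617 0.04699205 0.01749182] [0.71536445 0.06685822 0.02459197] 902 [0.03617657 0.03973234 0.01420031]
scene [0.68585898 0.05209521 0.3579883 ] [0.68558859 0.05048287 0.28369393] [0.71410929 0.0844319  0.56830201] 397
side [0.68946758 0.04300641 0.09950309] [0.68488948 0.04570409 0.28911563] [0.71272406 0.07665846 0.56558802] 68
```

View pics/wb.png

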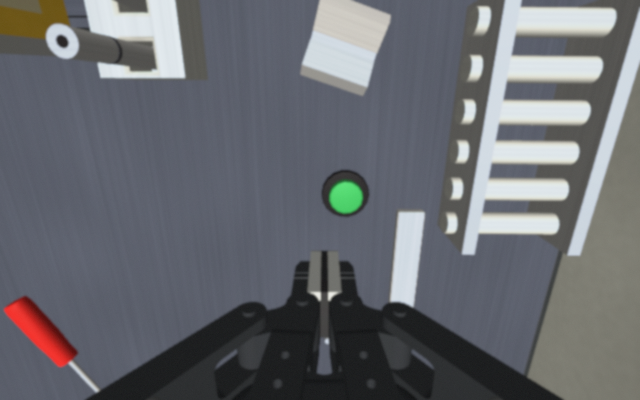

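Request:
arm_command(
  translation=[
    [0.058,0,0.059],
    [0.057,0.1,0.059],
    [0,0.15,0],
    [0,0.15,0],
    [0,0.15,0],
    [0,0.125,0],
    [0,0,0],
    [0,0,0],
  ],
  twist=[
    [0,0,0],
    [0,0,0],
    [0,0,0],
    [0,0,0],
    [0,0,0],
    [0,0,0],
    [0,0,0],
    [0,0,0],
  ],
  fingers=[0,0,0,0,0,0,0,0],
)

```text
clock: 73.3
tool_pos: [0.6985, 0.0464, 0.0607]
tool_rot: [0.503, -0.502, 0.498, -0.498]
contact_force: [-1.3, -0.3, 0.2]
opening: 0.0003
```

Run:
```python
from h import *
plan([.697,.047,.028],0.5)
im,d=snap('side'); crop(im,310,150,410,250,6,'pb.png'); 
im,d=snap('scene'); crop(im,330,200,430,300,6,'pb2.png'); W=cloud('scene',d)
guard_fit(.4,.47,.15,.4,.0)
```

```text
t73.30 tcp [0.6985 0.0464 0.0607] jawyaw 0.50 tilt 0.07 open 0.0003 F [-1.3 -0.3  0.2] q7 -0.49
 turn units [-0.0004 -0.     -0.0001] deg [-0.07 -0.   -0.02] | shift after turn units [-0.0032  0.1636 -0.0074]  shift w/o turn [-0.0031  0.1636 -0.0076]
scene 329 panel c [0.4403 0.2311 0.0753] yaw 90.59 z 0.0203 0.1288
side 40 panel c [0.4364 0.2446 0.0983] yaw 92.86 z 0.0272 0.1221
```

View pics/pb2.png

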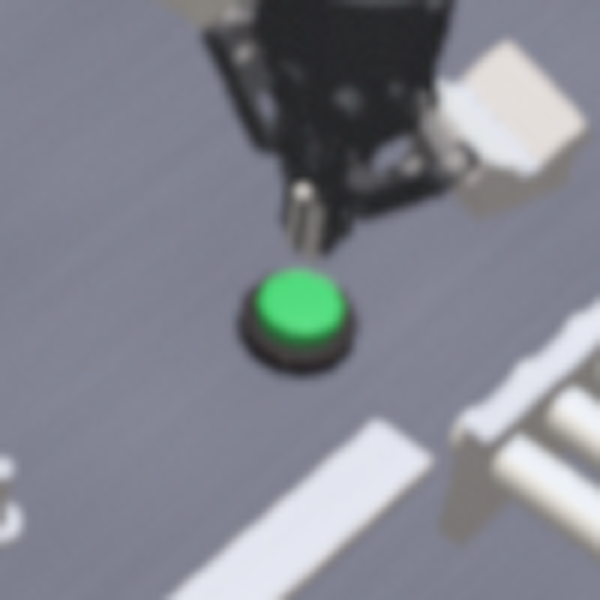

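View pics/pb.png

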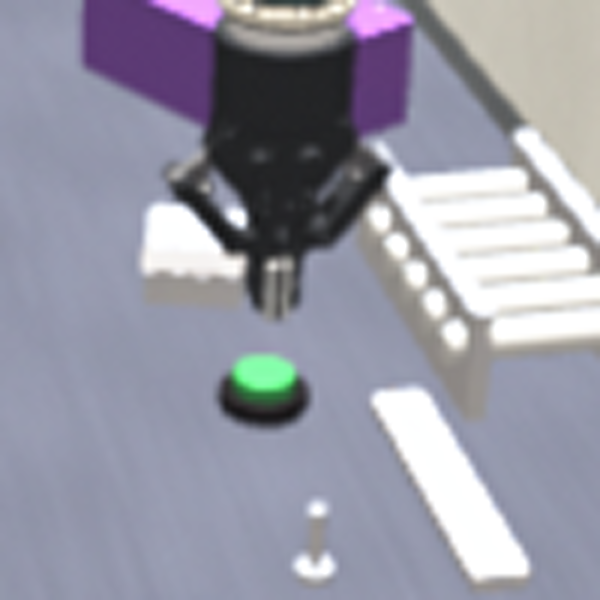

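Request:
arm_command(
  translation=[
    [0,0.05,-0.005],
    [0,0.05,-0.005],
    [0,0.05,0],
    [0,0.01,0],
    [0,0.01,0],
    [0,0.01,0],
    [0,0.01,0],
    [0,0,0],
  ],
  twist=[
    [0,0,0],
    [0,0,0],
    [0,0,0],
    [0,0,0],
    [0,0,0],
    [0,0,0],
    [0,0,0],
    [0,0,0],
  ],
  fingers=[0,0,0,0,0,0,0,0],
)

```text
clock: 74.5
tool_pos: [0.6959, 0.0463, 0.0223]
tool_rot: [0.502, -0.502, 0.498, -0.498]
contact_force: [0.3, -0.2, -1.0]
opening: 0.0002
```

Request:
arm_command(
  translation=[
    [0,0.01,0],
    [0,0.01,0],
    [0,0,0],
    [0,0,0],
    [0,0,0],
    [0,0,0],
    [0,0,0],
    [0,0,0],
  ],
  twist=[
    [0,0,0],
    [0,0,0],
    [0,0,0],
    [0,0,0],
    [0,0,0],
    [0,0,0],
    [0,0,0],
    [0,0,0],
  ],
  fingers=[0,0,0,0,0,0,0,0],
)

```text
clock: 75.5
tool_pos: [0.6959, 0.0463, 0.0182]
tool_rot: [0.502, -0.502, 0.498, -0.498]
contact_force: [0.6, -0.3, 3.4]
opening: 0.0004
```

Request:
arm_command(
  translation=[
    [0,0.005,0],
    [0,0.005,0],
    [0,0.005,0],
    [0,0,0],
    [0,0,0],
    [0,0,0],
    [0,0,0],
    [0,0,0],
  ],
  twist=[
    [0,0,0],
    [0,0,0],
    [0,0,0],
    [0,0,0],
    [0,0,0],
    [0,0,0],
    [0,0,0],
    [0,0,0],
  ],
  fingers=[0,0,0,0,0,0,0,0],
)

```text
clock: 76.5
tool_pos: [0.696, 0.0463, 0.0161]
tool_rot: [0.502, -0.502, 0.498, -0.498]
contact_force: [-2.0, -0.6, 9.0]
opening: 0.0
```

Request:
arm_command(
  translation=[
    [0,0.005,0],
    [0,0,0],
    [0,0,0],
    [0,-0.05,0],
    [0,-0.1,0],
    [0,-0.2,0],
    [0,-0.2,0],
    [0,0,0],
  ],
  twist=[
    [0,0,0],
    [0,0,0],
    [0,0,0],
    [0,0,0],
    [0,0,0],
    [0,0,0],
    [0,0,0],
    [0,0,0],
  ],
  fingers=[0,0,0,0,0,0,0,0],
)

```text
clock: 77.5
tool_pos: [0.6976, 0.0469, 0.1285]
tool_rot: [0.504, -0.5, 0.496, -0.499]
contact_force: [0.4, -0.3, -0.2]
opening: 0.0002
```

Request:
arm_command(
  translation=[
    [0,-0.2,0],
    [0,-0.1,0],
    [0,0,0],
    [0,0,0],
    [0,0,0],
    [0,0,0],
    [0,0,0],
    [0,0,0],
  ],
  twist=[
    [0,0,0],
    [0,0,0],
    [0,0,0],
    [0,0,0],
    [0,0,0],
    [0,0,0],
    [0,0,0],
    [0,0,0],
  ],
  fingers=[0,0,0,0,0,0,0,0],
)

```text
clock: 78.5
tool_pos: [0.6956, 0.0463, 0.1839]
tool_rot: [-0.502, 0.502, -0.498, 0.498]
contact_force: [0.1, 1.0, 0.5]
opening: -0.0001
```

Run:
```python
from h import *
plan([.697,.047,.028],0.5)
im,d=snap('scene','end.png'); W=cloud('scene',d); crop(im,320,90,480,220,5,'endc.png')
z0=np.load('scene0.npz')['W']
print('btn z before/after',[np.nanmedian(w[250:256,376:385,2]) for w in (z0,W)])
for nm,(u,v) in dict(vblock=(411,221),parallel=(374,297),bolt=(330,284)).items():
    print(nm,z0[v-3:v+4,u-3:u+4].mean((0,1)).round(4),W[v-3:v+4,u-3:u+4].mean((0,1)).round(4))
guard_fit(.4,.47,.15,.4,.0); holder_bars()
m=(W[...,2]>.105)&(W[...,2]<.14)&(abs(W[...,0]-.436)<.02)&(abs(W[...,1]-.355)<.02)&(im.min(-1)>140); print('knuckle top',np.median(W[m],axis=0),m.sum())
```

```text
t78.50 tcp [0.6956 0.0463 0.1839] jawyaw 0.51 tilt 0.02 open -0.0001 F [0.1 1.  0.5] q7 -0.43
 turn units [0.0001 0.0001 0.    ] deg [0.02 0.01 0.  ] | shift after turn units [-0.0034  0.7795  0.0068]  shift w/o turn [-0.0034  0.7795  0.007 ]
btn z before/after [np.float64(0.021553606957202875), np.float64(0.020419059436654508)]
vblock [0.6921 0.1838 0.0277] [0.6921 0.1837 0.0278]
parallel [nan nan nan] [ 0.778  -0.0692  0.0115]
bolt [ 0.6787 -0.1171  0.0103] [ 0.6786 -0.1169  0.01  ]
scene 504 panel c [0.4398 0.2579 0.0837] yaw 90.9 z 0.0203 0.1288
side 40 panel c [0.4364 0.2448 0.0982] yaw 92.68 z 0.0309 0.1213
scene bars [] holder [ 0.5111 -0.2695] [0.117 0.175] 85.71
  tester bar top [0.5206 0.2176 0.1348] 0.1387
  tester bar top [0.5207 0.1775 0.1343] 0.1367
side bars [] holder [ 0.5125 -0.2705] [0.121 0.17 ] 86.08
  tester bar top [0.5236 0.2531 0.1323] 0.1354
knuckle top [0.43021246 0.34866799 0.11836135] 6
```

View pics/end.png

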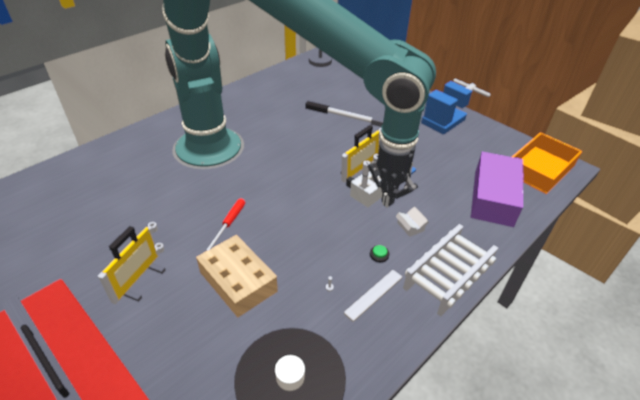

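View pics/endc.png

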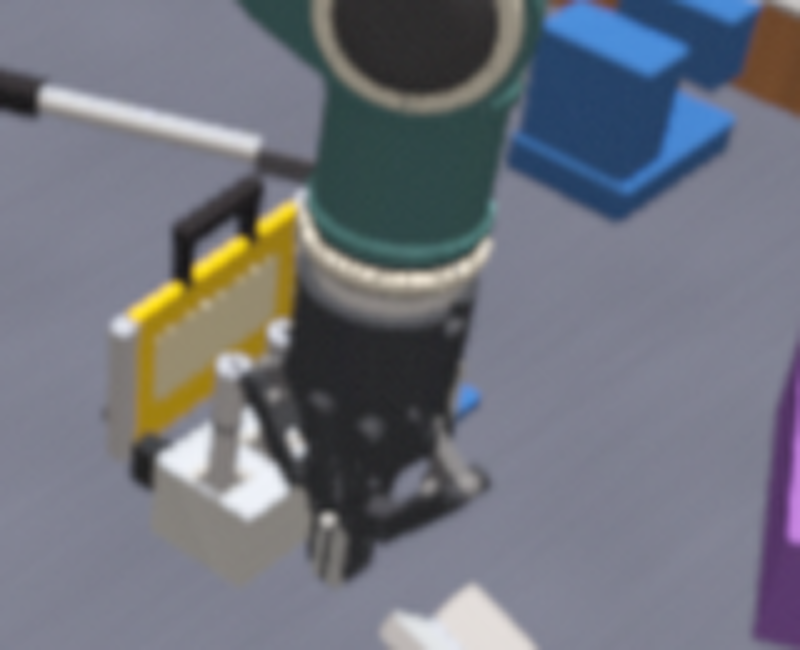

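Run:
```python
from h import *
z=np.load('scene0.npz')
for im,W in [(z['im'],z['W'])]+[(lambda a:(a[0],cloud('scene',a[1])))(snap('scene')) for _ in range(3)]:
    I=im.astype(int); m=(I[...,1]>I[...,0]+50)&(abs(W[...,0]-.697)<.03)&(abs(W[...,1]-.045)<.03)&(W[...,2]<.05); print(m.sum(),np.argwhere(m).mean(0),np.median(W[m][:,2]))
```

```text
143 [250.57342657 379.69230769] 0.02120431504989917
144 [250.57638889 379.71527778] 0.02087352241584195
143 [250.60839161 379.68531469] 0.020921891373009482
145 [250.5862069  379.76551724] 0.02076626335873477
```

Button is back up, with the same pixels as at the start. Handing in.

Run:
```python
from h import *
print(workorder.hand_in())
```

```text
the job is handed in; nothing more can be done
None
```

The job was handed in at about 79 s of the 210 s allowed; the hand-in reports no verdict. I moved all five bars from the holder into sockets 0–4 and hung the left-hand guard on both pins. I then pressed the green button until it bottomed and let it go.

**Bars:** with the arm clear, all five tops measured about 137 mm in the scene camera, against 135 mm nominal for fully home. In the last picture the arm hid three of them, but I had checked all five again after hanging the guard.

**Guard:** the upper knuckle's top measured 120.0 mm, which is exactly the hung height, and the guard was within about 1° of the block's front. I did not measure the lower knuckle separately.

**Guard readings that disagreed:** the wrist camera read the handle top as 162 mm and the panel top as 124 mm, against 167 and 126 mm expected. The side camera's yaw of 92.7° rested on only about 40 pixels. I relied on the knuckle height in both cases.

**Button:** it moved about 6 mm and the contact force reached 9 N, above the spring's 5 N. Afterwards the button showed at the same pixels and height as at the start.

**Other things:** the V-block and bolt read the same positions as at the start. The parallel had no usable starting depth reading, but it looks undisturbed. The holder stayed in place and the look-alike guard was not touched.

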